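Free the packer and cam-lock the window sash

ROBOT

A 6-joint arm with a two-finger parallel gripper is mounted at the origin on the work surface. World frame = base frame: x ahead of the robot, y to its left, z up, the work surface at z = 0. Lengths are in mm, angles in rad, forces in N, time in s.
With the tool pointing down it reaches from about 400 to 925 mm from the base axis. Payload 12.5 kg.
Tool frame: the origin (TCP) lies at the very end of the fingers, on their centre line; the grasp point (between the pads) lies 19 mm behind it (env.tcp_to_grasp is the distance from the TCP to the grasp point, in mm); z points along the fingers, x is the direction in which the jaws open and shut, and the axes are right-handed (so a half turn about z gives the same grasp; the last joint's range is limited). The gripper opens to 95 mm and grips with 3 to 60 N. Pads are 20 mm wide; open, the fingers measure 119 mm over their backs; the gripper's body (75 mm by 180 mm) begins 59 mm behind the grasp point.
Start: joints at [-1.351, 0.491, 1.559, -0, 1.092, -0.106], TCP at [200.065, -592.132, 214.661] pointing down, gripper open.
Joint ranges: [-3.1, 3.1], [-0.84, 2.19], [0.05, 2.79], [-1.13, 4.28], [0.06, 2.93], [-2.69, 2.69]. Speed limits (rad/s): [2.22, 2.22, 2.79, 3.14, 3.14, 3.14].

INTERFACE

Orientations are given as [roll, pitch, yaw] about the fixed x, y, z axes, in that order (R = Rz(yaw) Ry(pitch) Rx(roll)).
In Python, from cell import env, vision, job gives the robot as it stands.
- The arm moves only by the shell command python3 -m pendant 'ROWS' [OPENING]. ROWS is JSON, a list of rows, each a list of 4 numbers: the shift along the tool's x, y, z in mm, then the turn about the tool's z in degrees. In form: [[tx, ty, tz, turn], ...]. A call has 1 to 8 rows; each row is the pose to reach, as a shift and turn from the pose measured when the call began, along the tool's axes at that moment; what a row does not reach only later rows make up. A row lasts 1/8 s, in which the tool goes at most 62.5 mm and 10.7 degrees, less where a joint would pass 70% of its speed; a pose out of reach is approached as far as the arm can. A call with a gripper value outside its range is refused whole. OPENING is the closure, from 0 (fully open) to 1 (shut), set as the call begins (- or left out, the last holds). The fingers move at their own pace and stop on an object; the grip force is fixed at half the most. Time passes only in rows, so rows that repeat a pose let the fingers close. It gives the time, the measured TCP pose, the force and the opening at its end, in the units of the state.
- env.state(): the state, without advancing time (a new reading comes with each control period).
- vision.read_camera(name): name is "scene" or "top"; returns a dict with "pixels" (400x640x3 uint8, red, green, blue), "intrinsics" (3x3 intrinsics, pixels), "k1" (the pictures are not rectified: a ray, as slopes to the right and down, at radius r is drawn at 1 + k1 r^2 times it, then the intrinsics apply), "R" (3x3) and "t" (3): a world point X has camera coordinates R X + t. Camera axes: x right, y down, z forward; pixel columns grow to the right and rows downward; lengths in mm; the calibration is good to about 2 mm. A picture is of the moment at which its call begins. There is no depth.
- job.job_done(): hands the job in, once; it reports no verdict.
Trained networks look in a picture, given as the dict that the camera call returned (one of the last four; its "shot" number tells which), for a name from the list of things; names that differ only in an ending like _2 or _b are one class to them, and where a whole thing is asked for, a point or a joint stands for the part that bears it (a point fixed in the world has none). Each returns a list of dicts, best first, with "confidence" (0 to 1); they miss things now and then, are a little off and sometimes report something else, mostly with a low value. They report only what shows in the picture. A call takes as long as a camera call.
- vision.find_in(picture, query): "at" ([x, y, z] in mm, in the coordinates of the camera as it stood for that picture, good to about 4 mm: the middle of the surface that is visible of it).
- vision.regions_of(picture, query): "pixels" (400x640 bool, what is visible of it).
The state is a dict: "t": time; "joints": joint angles; "qvel": joint speeds; "tau": joint torques, N m; "eef_pos": TCP position; "tcp_rot": TCP orientation; "ft_force": force on the tool from outside, world axes, zero at the start; "moment": the same for the moment, N m; "opening": opening from 0.0 (shut) to 1.0 (fully open).
Only numpy, scipy, OpenCV 4.12 (cv2) and the standard library are available. Lean on these libraries where they do the work, as an engineer would, in place of code of your own. Each camera call takes 0.05 s, during which the arm holds its last target.

TASK

On the green fitting jig, flip the orange-handled toggle clamp open until it stays up, lift the freed yellow packer out from between the two window members and put it in the blue tray. Then take the cam lever by its red knob, beside the lamp bar, and swing it its full quarter turn towards the robot, so that the aluminium sash is drawn tight against the white frame. Do not bump the lamp, and leave the other things on the bench where they are.

Things in the scene. Friction and masses are not known exactly. Their poses are not given: they have to be found in the camera images.
- jig: Fixed green base plate of the jig, 295 (x) x 290 (y) x 12 mm high, from x = -130 to +165 and y = -155 to +135 mm of its origin, which is on its underside (bench height). Its x axis points away from the robot (yaw within 15 degrees), z up. 'Jig (x, y, z)' below means mm in this frame.
- frame_top (a point): Centre of the top of the fixed white frame member, jig (35, 29, 44): a bar 250 mm long along jig x, 40 mm wide, 32 mm high on the base plate.
- sash_top (a point): Centre of the top of the sliding aluminium sash member, jig (35, -29, 44) when open: a bar of the same size, parallel to the frame. The 18 mm gap between the two holds the packer; tight means no gap.
- clamp (a joint): Toggle clamp: steel arm and handle in one rigid L on a hinge along jig x. 0 rad = shut: arm to jig -y over the packer, handle upright. Opening raises the arm and lays the handle over to jig +y; 1.8 rad = open stop. Push the handle past about 0.8 rad and it falls on to the open stop by itself; short of that it falls back shut. 1 to 2 N at the handle is enough.
- clamp_hinge (a point): The clamp's hinge, jig (100, 100, 110). The arm is 100 mm long, 22 wide and 12 thick, with a rubber foot under its end. The bracket cheeks outside it measure 42 mm over all along x and reach up to z = 126. Open, the arm stands up, leaning 13 degrees back to +y.
- clamp_grip (a point): Top end of the clamp's handle, 105 mm from the hinge. The handle is an orange grip, 22 mm in diameter, from 30 to 105 mm from the hinge.
- packer: Loose yellow plastic packer plate, 90 (x) x 16 (y) x 72 mm high, about 0.12 kg; origin at the centre of its underside, its x axis along the jig's x. It stands on the base plate (z = 12) in the gap, near jig (100, 0), 1 mm free each side, and its upper 40 mm stand clear above the members. It cannot come out while the clamp is shut, and while it is in the gap the cam cannot turn.
- cam (a joint): Cam lever on top of the sash, turning about a vertical axis. 0 rad = open, lever pointing to jig -y; 1.571 rad = locked (end stop), lever pointing to jig -x, towards the robot: it turns clockwise seen from above. Stiff: it needs about 3 N at the knob, and stays where it is left. It carries the sash with it.
- cam_pivot (a point): On the cam's turning axis, at the height of the foot of the knob: jig (-30, -29, 65) when open; it moves with the sash, 18 mm to jig +y, as the cam turns (in proportion to the angle).
- cam_knob (a point): Centre of the top of the lever's red knob, jig z = 115. The knob is an upright round grip, 26 mm in diameter and 50 mm tall (z = 65 to 115), its axis 85 mm from the cam's pivot; the lever bar below it is 20 mm wide with its top at z = 67. The knob keeps upright as it swings, so fingers can keep their heading and let it turn between them.
- sash (a joint): How far the sash has been drawn to jig +y, m: 0 = open (gap 18 mm), 0.018 = tight against the frame. It moves only with the cam.
- lamp_bar (a point): Middle of the underside of the fixed lamp bar, jig (5, -65, 205). The bar is 40 mm wide (jig x -15 to 25), 170 mm long (jig y -150 to 20) and reaches up to z = 221. It hangs just beyond the open lever: a hand pointing straight down at the knob would strike it, so tilt it 30 to 40 degrees, leaning back to the robot.
- lamp: The lamp as a whole (bar, bracket and its 16 mm post at jig (30, -150), 221 mm high), fixed on the jig; its origin is the jig's. Not to be bumped.
- blue_tray: The blue open tray, fixed, 160 (x) x 130 (y) x 50 mm high, walls and floor 4 mm; origin at the centre of its underside. It may stand on the robot's left or right. The packer goes in here, in any attitude.
- grey_tray: A grey tray of the same size, on the other side; not for the packer.
- spare: A green packer plate, 90 x 80 x 16 mm, lying in the grey tray. Leave it.
- cart_a: White sealant cartridge with a grey band, 49 mm in diameter, 225 mm high, standing loose. Leave it. Origin under its centre.
- cart_b: The same with a blue band.
- cart_c: The same with a black band.
- tub: White tub with a blue cap, 90 mm in diameter, 100 mm high, loose. Leave it.
- tape: Yellow ring (empty reel), 90 mm in diameter, 40 mm high, lying loose. Leave it.

How it is judged (in metres and radians):
On the way, in this order (a step that is already met when the one before it is completed fails the run):
1. the toggle clamp is flipped open and stays up (value of joint clamp above 1.45 rad), for 0.2 s.
2. the packer lies in the blue tray, let go (x of packer in the frame of blue_tray between -0.062 and 0.062 m and y of packer in the frame of blue_tray between -0.062 and 0.062 m and z of packer in the frame of blue_tray below 0.06 m and linear speed of packer below 0.05 m/s and contact force between the fingers and packer below 0.3 N), for 0.2 s.
3. the cam is turned to its locked position and the sash is drawn against the frame (value of joint cam above 1.42 rad and value of joint sash above 0.016 m), for 0.2 s.
At the end, for the whole second after the job is handed in: The clamp is open (over 1.45 rad), the packer lies at rest inside the blue tray (its origin within 62 mm of the tray's centre along each tray axis and less than 60 mm above its underside), let go, and the cam is locked (over 1.42 of 1.57 rad) with the sash drawn at least 16 of its 18 mm (all of step 2 and all of step 3 and value of joint clamp above 1.45 rad and velocity of joint cam below 0.1 rad/s); the robot touches nothing.
It fails at once if the lamp is bumped with more than 12 N (contact force between any of the arm, the fingers, packer and lamp above 12 N).
It fails at once if a bystander is moved more than 25 mm (distance of any of cart_a, cart_b, cart_c, tub, tape, spare from where it was at the start of the episode above 0.025 m).
It also fails if it takes over 72 s, if anything falls off the work surface, if the arm or the gripper's body presses on something with over 40 N, if the wrist force passes 120 N, or if a joint passes its speed limit or range.

## Working session

There is one attempt and no reset: what is moved stays moved. The work goes in short steps, Python scripts to look and compute and a shell command to move; the robot and the scene stay as the last step left them, time stands still between calls to the robot, and variables do not carry over. Pictures are saved under pics/ and viewed, and the job is handed in when it is done.

```bash
ls; mkdir -p pics; python3 - <<'E'
from cell import env, vision, job
import cv2
print(env.state())
for n in ("scene","top"):
    p=vision.read_camera(n)
    cv2.imwrite(f"pics/{n}0.png",p["pixels"][:,:,::-1])
    print(n,p["intrinsics"],p["k1"],p["R"],p["t"],p["shot"])
    for q in ("jig","frame_top","sash_top","clamp_hinge","clamp_grip","packer","cam_pivot","cam_knob","lamp_bar","blue_tray","grey_tray","cart_a","tub","tape"):
        try:
            import numpy as np
            R=np.array(p["R"]);t=np.array(p["t"])
            print(q,[(np.round(R.T@(np.array(d["at"])-t),1).tolist(),round(d["confidence"],2)) for d in vision.find_in(p,q)][:4])
        except Exception as e: print(q,e)
E
```

```text
pics
{'t': 0.0, 'joints': array([-1.35061959e+00,  4.91601042e-01,  1.55942808e+00,  7.44186779e-06,
        1.09166849e+00, -1.05608879e-01]), 'qvel': array([ 0.00048836, -0.00014533, -0.00061891, -0.00028656,  0.00017557,
       -0.00056834]), 'tau': array([-6.02208365e-04, -6.12645435e+01, -2.58185148e+01,  6.92631374e-02,
        4.81900130e-02, -1.38293613e-04]), 'eef_pos': array([ 200.00201981, -591.89885168,  214.04332569]), 'tcp_rot': array([-3.14146961e+00,  1.09810079e-03, -1.24501408e+00]), 'ft_force': array([ 0.2016898 , -0.30802821, -0.20259014]), 'moment': array([-0.00421312, -0.03787975, -0.00695179]), 'opening': 0.9964401047277105}
scene [[371.4104187    0.         318.69013043]
 [  0.         371.4104187  202.26972353]
 [  0.           0.           1.        ]] 0.027803776663196837 [[-5.05472989e-04  9.99988075e-01 -4.85743815e-03]
 [ 5.27060280e-01 -3.86157516e-03 -8.49819127e-01]
 [-8.49827751e-01 -2.98972333e-03 -5.27052043e-01]] [  25.783795   -166.81078462 1654.93988423] 1
jig [([633.5, -31.9, 45.8], 0.58)]
frame_top [([630.1, -31.8, 43.0], 0.95), ([713.6, -370.
[... 1149 characters left out ...]
ge [([684.0, 57.4, 116.5], 0.75), ([412.1, -345.0, 0.6], 0.46)]
clamp_grip [([681.1, 55.7, 114.1], 0.53)]
packer [([666.9, -1.4, 83.0], 0.59)]
cam_pivot [([555.5, -55.5, 64.8], 0.82), ([578.4, -16.5, 10.1], 0.54)]
cam_knob [([545.2, -55.4, 65.8], 0.73), ([567.0, -31.7, 46.1], 0.58), ([414.1, 371.4, 19.6], 0.28)]
lamp_bar [([588.1, -72.8, 220.2], 0.95)]
blue_tray [([414.7, -344.9, -0.1], 0.93), ([588.9, -71.8, 221.0], 0.36)]
grey_tray [([387.5, 386.3, 9.9], 0.6)]
cart_a [([590.6, 459.5, 132.7], 0.79), ([687.0, -364.4, 140.6], 0.76), ([677.3, 348.4, 148.2], 0.71), ([578.7, -19.8, 13.1], 0.57)]
tub [([580.7, -459.6, 99.2], 0.55)]
tape [([463.1, -510.1, 41.7], 0.8), ([685.4, 56.6, 116.2], 0.57)]
```

View pics/scene0.png

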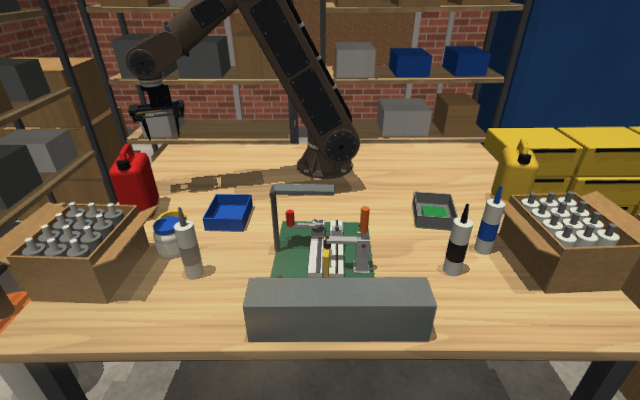

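View pics/top0.png

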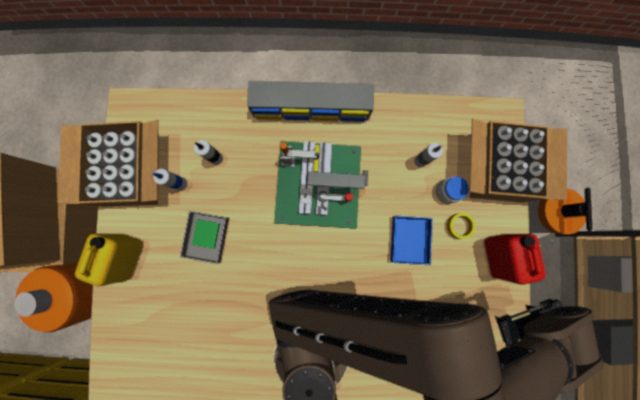

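The scene view shows the jig at the centre, around (325,245), with the blue tray at (230,212) on the robot's right. The top view shows the jig at (318,185), the blue tray at (412,240) and the knob at (348,197). Next I fit the jig pose.

```bash
cat > h.py <<'E'
import numpy as np, cv2
from cell import env, vision, job
def project(p,X):
    X=np.atleast_2d(X); c=X@np.array(p["R"]).T+np.array(p["t"])
    s=c[:,:2]/c[:,2:]; r2=(s**2).sum(1,keepdims=True); s=s*(1+p["k1"]*r2)
    K=np.array(p["intrinsics"]); return s*[K[0,0],K[1,1]]+[K[0,2],K[1,2]]
def ray(p,uv):
    K=np.array(p["intrinsics"]); d=(np.atleast_2d(uv)-[K[0,2],K[1,2]])/[K[0,0],K[1,1]]
    s=d.copy()
    for _ in range(20): s=d/(1+p["k1"]*(s**2).sum(1,keepdims=True))
    R=np.array(p["R"]); return -R.T@np.array(p["t"]), np.c_[s,np.ones(len(s))]@R
def atz(p,uv,z):
    o,d=ray(p,uv); return o+d*((z-o[2])/d[:,2:])
def jw(J,P):
    x,y,a=J; P=np.atleast_2d(np.array(P,float)); c,s=np.cos(a),np.sin(a)
    return np.c_[x+c*P[:,0]-s*P[:,1], y+s*P[:,0]+c*P[:,1], P[:,2]]
def save(p,name,crop=None,k=1,pts=()):
    im=p["pixels"][:,:,::-1].copy()
    if crop: u0,v0,u1,v1=crop
    else: u0,v0,u1,v1=0,0,640,400
    im=cv2.resize(im[v0:v1,u0:u1],None,fx=k,fy=k,interpolation=cv2.INTER_CUBIC)
    for q in pts: cv2.circle(im,(int((q[0]-u0+.5)*k),int((q[1]-v0+.5)*k)),2,(255,0,255),-1)
    cv2.imwrite("pics/"+name,im)
E
python3 - <<'E'
from h import *
from scipy.optimize import least_squares
p=vision.read_camera("top")
g=p["pixels"].astype(int)
m=((g[:,:,1]>g[:,:,0]+18)&(g[:,:,1]>g[:,:,2]+8)).astype(np.uint8)
m[:130]=0;m[240:]=0;m[:,:265]=0;m[:,372:]=0
cs,_=cv2.findContours(m,0,1); pts=np.vstack(cs)[:,0]
hull=cv2.convexHull(pts)[:,0]
W=atz(p,hull.astype(float),12)[:,:2]
r=cv2.minAreaRect(W.astype(np.float32)); print(r); print(hull.tolist())
def box(J,W):
    c,s=np.cos(J[2]),np.sin(J[2]); d=W-J[:2]; l=np.c_[d[:,0]*c+d[:,1]*s,-d[:,0]*s+d[:,1]*c]
    e=np.c_[l[:,0]+130,165-l[:,0],l[:,1]+155,135-l[:,1]]; i=np.abs(e).argmin(1); return e[range(len(e)),i]
# dense hull points
ed=cv2.morphologyEx(m,cv2.MORPH_CLOSE,np.ones((15,15)))
W=atz(p,hull.astype(float),12)[:,:2]
f=least_squares(lambda J:box(J,W),[570,-10,0.0],loss="soft_l1",f_scale=2)
print(f.x,f.cost,np.round(f.fun,1))
J=f.x
P=[(-130,-155,12),(165,-155,12),(165,135,12),(-130,135,12),(35,29,44),(35,-29,44),(100,100,126),(100,100,215),(-30,-29,67),(-30,-114,115),(5,-65,221),(-15,-150,221),(25,-150,221),(-15,20,221),(25,20,221),(55,8,84),(145,8,84),(55,-8,84),(145,-8,84)]
save(p,"fit.png",(260,120,380,240),5,project(p,jw(J,P)))
s=vision.read_camera("scene")
save(s,"fits.png",(260,170,390,290),5,project(s,jw(J,P)))
E
```

```text
((599.8406982421875, -10.829910278320312), (285.4316711425781, 290.91253662109375), 87.60470581054688)
[[360, 151], [357, 208], [356, 226], [355, 227], [345, 227], [329, 226], [282, 223], [275, 222], [275, 211], [278, 173], [280, 151], [287, 142], [295, 142], [345, 145], [358, 146], [360, 148]]
[ 5.82437880e+02 -1.50515821e+00 -2.17978162e-02] 46.25754149996017 [ 0.8  4.9  5.2  1.5  0.1  1.2  4.6  1.2 -0.8  2.3  5.   2.3  1.   3.7
  5.2  1.2]
```

View pics/fit.png

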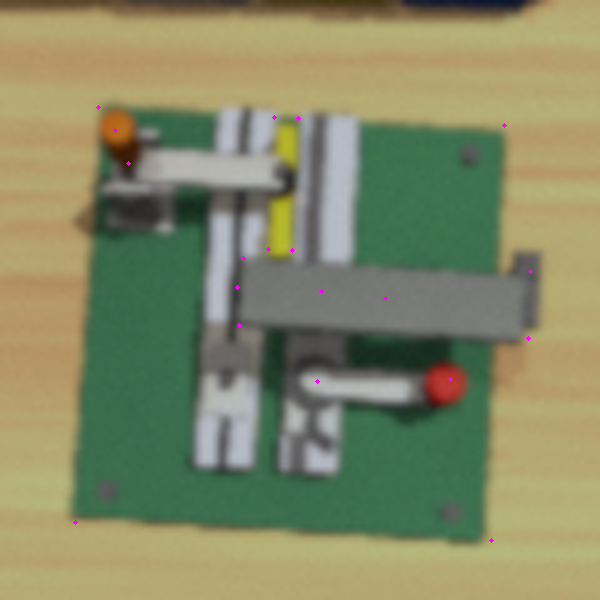

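View pics/fits.png

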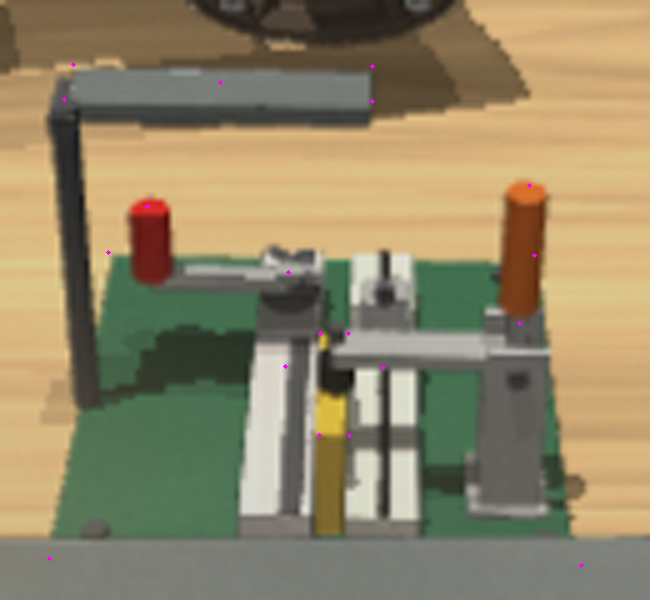

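Both overlays match the jig: the packer top is at (285,185) in the crop and the knob at (446,383). I refine the pose with hand-read features and measure the tray.

```bash
python3 - <<'E'
from h import *
from scipy.optimize import least_squares
t=vision.read_camera("top"); s=vision.read_camera("scene")
T=[((75,519),(-130,135,12)),((483,541),(-130,-155,12)),((505,128),(165,-155,12)),((446,383),(-30,-114,115)),((268,258),(55,8,84)),((293,259),(55,-8,84)),((276,121),(145,8,84)),((300,121),(145,-8,84)),((243,258),(25,20,221)),((238,327),(-15,20,221)),((117,127),(100,100,215)),((313,380),(-30,-29,75))]
S=[((372,68),(-15,20,221)),((371,101),(25,20,221)),((150,206),(-30,-114,115)),((526,190),(100,100,215)),((316,434),(145,-8,84)),((347,434),(145,8,84))]
tu=np.array([(260+a[0]/5-.5,120+a[1]/5-.5) for a,_ in T]);su=np.array([(260+a[0]/5-.5,170+a[1]/5-.5) for a,_ in S])
tp=[b for _,b in T];sp=[b for _,b in S]
def f(J): return np.r_[(project(t,jw(J,tp))-tu).ravel(),(project(s,jw(J,sp))-su).ravel()]
for g in (f,lambda J:f(J)[:2*len(T)],lambda J:f(J)[2*len(T):]):
    r=least_squares(g,[582,-2,-.02],loss="soft_l1"); print(r.x,np.degrees(r.x[2]),np.round(r.fun.reshape(-1,2),1).tolist())
r=least_squares(f,[582,-2,-.02],loss="soft_l1"); np.save("J.npy",r.x)
rs=vision.regions_of(t,"blue_tray"); m=rs[0]["pixels"].astype(np.uint8); print(rs[0]["confidence"],m.sum())
c=np.argwhere(m)[:,::-1].astype(float)
W=atz(t,c,45)[:,:2].astype(np.float32);print(cv2.minAreaRect(W))
save(t,"tray.png",(380,200,450,280),7)
E
```

```text
[ 5.81845922e+02 -7.74512073e-01 -3.64777497e-02] -2.0900211050833484 [[-0.7, 0.3], [0.9, 0.7], [0.4, 0.4], [0.6, 0.0], [0.1, -1.5], [-0.1, -1.4], [0.1, -0.5], [0.0, -0.2], [-0.1, 0.1], [0.1, -0.2], [-0.0, 0.4], [0.7, 0.4], [0.3, -0.4], [0.5, 0.0], [0.0, -0.3], [0.5, -0.8], [0.1, 0.1], [-0.1, 0.2]]
[ 5.81688273e+02 -3.38882928e-01 -3.61847356e-02] -2.0732326331783915 [[-0.8, 0.3], [0.7, 0.7], [0.2, 0.4], [0.4, 0.1], [-0.1, -1.4], [-0.3, -1.4], [-0.1, -0.4], [-0.1, -0.1], [-0.3, 0.2], [-0.1, -0.2], [-0.2, 0.5], [0.5, 0.4]]
[ 5.82479964e+02 -1.45508063e+00 -3.54361849e-02] -2.0303438375461433 [[0.1, -0.3], [0.3, 0.2], [-0.2, -0.2], [0.3, -0.7], [-0.1, 0.3], [-0.3, 0.4]]
0.78 1920
((410.1474304199219, -333.89361572265625), (142.68653869628906, 160.5448760986328), 86.7647476196289)
```

View pics/tray.png

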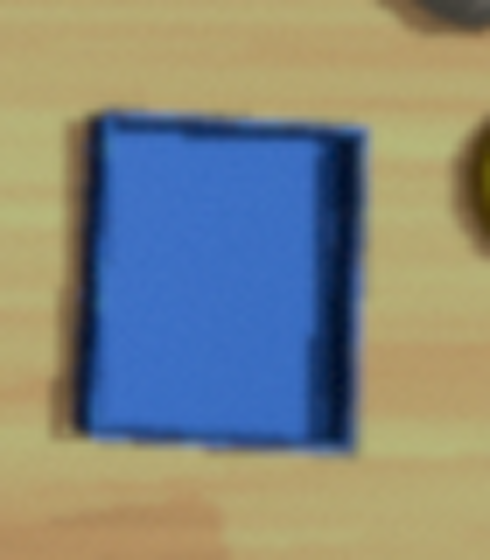

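```bash
cat >> h.py <<'E'
from scipy.spatial.transform import Rotation as Ro
J=np.load("J.npy")
def to(P,world=False,yaw=None):
    s=env.state(); R=Ro.from_euler("xyz",s["tcp_rot"]).as_matrix()
    W=np.array(P,float) if world else jw(J,[P])[0]
    d=R.T@(W-s["eef_pos"])
    tx=R[:,0]; cur=np.degrees(np.arctan2(tx[1],tx[0]))
    tgt=np.degrees(J[2])-90 if yaw is None else yaw
    print("t",round(s["t"],2),"W",np.round(W,1),"tool d",np.round(d,1),"turn",round(-(tgt-cur),1),"yaw",round(cur,1),"q",np.round(s["joints"],2))
def jpos():
    s=env.state(); x,y,a=J; d=s["eef_pos"]-[x,y,0]; c,q=np.cos(a),np.sin(a)
    return np.round([d[0]*c+d[1]*q,-d[0]*q+d[1]*c,d[2]],1)
E
python3 - <<'E'
from h import *
print(J)
to((100,58,330)); to((100,58,165))
c=np.array([(103,112),(366,128),(353,450),(82,435)])/7+[379.5,199.5]
t=vision.read_camera("top"); W=atz(t,c,50); print(W.round(1),W.mean(0))
s=vision.read_camera("scene")
print([(d["at"],d["confidence"]) for d in vision.find_in(s,"clamp_grip")])
E
python3 -m pendant --help
```

```text
[ 5.81845922e+02 -7.74512073e-01 -3.64777497e-02]
t 1.75 W [683.9  53.5 330. ] tool d [-456.8 -665.  -115.4] turn 20.8 yaw -71.3 q [-1.35  0.49  1.56  0.    1.09 -0.11]
t 1.75 W [683.9  53.5 165. ] tool d [-456.9 -665.    49.6] turn 20.8 yaw -71.3 q [-1.35  0.49  1.56  0.    1.09 -0.11]
[[ 491.7 -273.5   50. ]
 [ 486.4 -403.2   50. ]
 [ 330.5 -396.3   50. ]
 [ 335.9 -264.    50. ]] [ 411.15641621 -334.26330209   50.        ]
[([95.4, 100.6, 1005.0], 0.76), ([-8.0, 126.9, 1094.7], 0.66)]invalid input: not JSON, or not a number
```

```bash
python3 -m pendant '[[-20,-30,-50,0],[-60,-85,-115,3],[-95,-135,-115,6],[-130,-185,-115,10],[-165,-240,-115,14],[-200,-290,-115,18],[-235,-340,-115,20.8],[-270,-390,-115,20.8]]' 1
python3 -c "
from h import *
to((100,58,330))"
```

```text
t: 2.9
eef_pos: [472.0, -226.1, 329.9]
tcp_rot: [-3.141, -0.0, -1.609]
ft_force: [1.2, -1.0, 0.1]
opening: 0.215
t 2.9 W [683.9  53.5 330. ] tool d [-2.875e+02 -2.011e+02 -1.000e-01] turn -0.1 yaw -92.2 q [-0.57  0.24  1.64 -0.    1.26  1.04]
```

```bash
python3 -m pendant '[[-48,-34,0,0],[-96,-67,0,0],[-144,-100,0,0],[-192,-134,0,0],[-240,-168,0,0],[-287,-201,0,0],[-287,-201,0,0],[-287,-201,40,0]]'
python3 - <<'E'
from h import *
print(jpos());to((100,58,165))
for n,c in (("scene",(220,120,420,290)),("top",(240,100,400,240))):
    p=vision.read_camera(n); save(p,n+"1.png",c,4 if n=="scene" else 5)
E
```

```text
t: 3.9
eef_pos: [684.7, 53.2, 291.8]
tcp_rot: [-3.136, -0.001, -1.608]
ft_force: [-0.1, -0.4, -0.7]
opening: 0.005
[100.8  57.7 291.8]
t 3.9 W [683.9  53.5 165. ] tool d [ -0.4   1.5 126.8] turn -0.0 yaw -92.1 q [-0.02  0.52  1.29 -0.    1.32  1.59]
```

View pics/scene1.png

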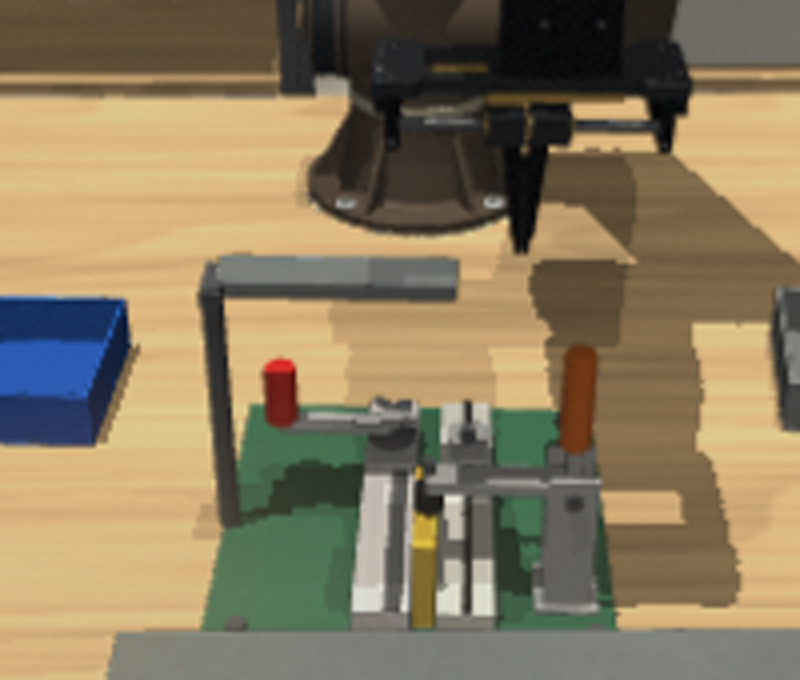

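The fingers, tip at crop (521,250), are on the -y side of the orange handle at (578,400), and clear of the lamp. I go down and push.

```bash
python3 -m pendant '[[0,1,45,0],[0,1,90,0],[0,1,127,0],[0,1,127,0]]'
python3 -m pendant '[[-12,0,0,0],[-24,0,0,0],[-36,0,0,0],[-48,0,0,0],[-60,0,0,0],[-72,0,0,0],[-84,0,0,0],[-96,0,0,0]]'
python3 -m pendant '[[0,0,0,0],[0,0,-50,0],[0,0,-110,0],[0,0,-150,0],[0,0,-150,0]]'
python3 - <<'E'
from h import *
print(jpos())
for n,c in (("scene",(220,120,420,290)),("top",(240,100,400,240))):
    p=vision.read_camera(n); save(p,n+"2.png",c,4 if n=="scene" else 5)
E
```

```text
t: 4.5
eef_pos: [679.5, 51.7, 158.1]
tcp_rot: [3.132, -0.001, -1.61]
ft_force: [-0.1, -0.1, -0.1]
opening: 0.004
t: 5.5
eef_pos: [683.3, 148.6, 158.0]
tcp_rot: [3.132, -0.001, -1.61]
ft_force: [-0.3, -0.6, 0.4]
opening: 0.004
t: 6.12
eef_pos: [685.6, 148.5, 311.7]
tcp_rot: [3.138, 0.0, -1.61]
ft_force: [0.5, 0.4, -0.5]
opening: 0.006
[ 98.2 152.9 311.7]
```

View pics/scene2.png

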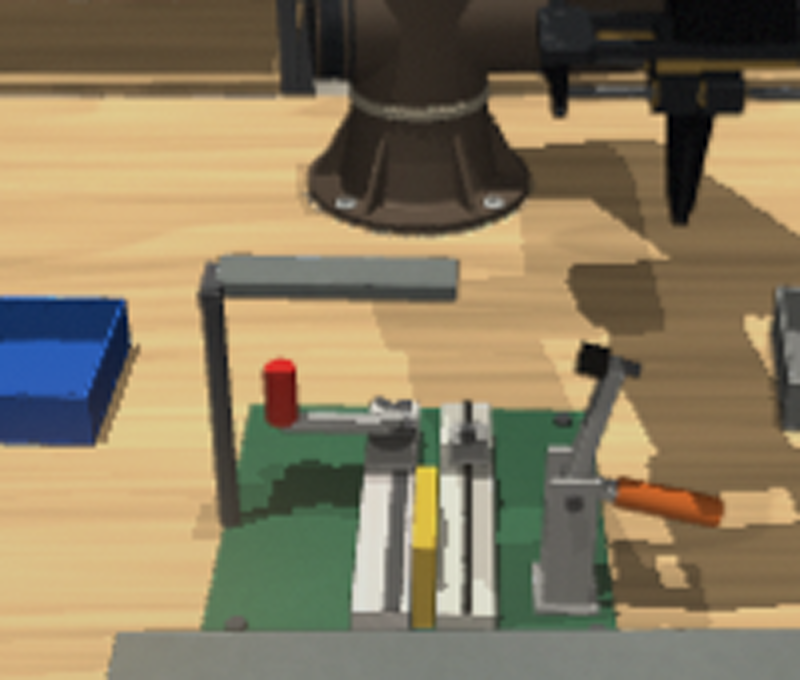

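The clamp is open: handle lying at crop (670,500), arm up with its foot at (592,358). I check the clearance between the hand and that foot.

```bash
python3 - <<'E'
from h import *
p=vision.read_camera("scene")
def onx(uv,x):  # jig x plane
    o,d=ray(p,uv); a=J[2]; n=np.array([np.cos(a),np.sin(a),0]); P0=jw(J,[(x,0,0)])[0]
    X=o+d*(((P0-o)@n)/(d@n))[:,None]; dd=X-[J[0],J[1],0]
    return np.round(np.c_[dd[:,0]*np.cos(a)+dd[:,1]*np.sin(a),-dd[:,0]*np.sin(a)+dd[:,1]*np.cos(a),dd[:,2]],1)
f=lambda l:np.array(l)/4+[219.5,119.5]
print("foot",onx(f([(579,374),(583,343),(612,350),(640,372)]),111))
print("bracket",onx(f([(549,480),(601,482)]),121))
print("packer",onx(f([(413,547),(438,547)]),145))
# body in scene1: TCP jig (100.8,57.7,292)
print("body",onx(f([(372,60),(690,75),(388,140),(673,145),(521,250)]),100))
E
```

```text
foot [[111.   97.7 202.7]
 [111.   98.8 226.3]
 [111.  117.5 221.4]
 [111.  136.5 205. ]]
bracket [[121.   81.7 124.4]
 [121.  116.2 123.6]]
packer [[145.   -8.1  84.6]
 [145.    8.6  85. ]]
body [[100.  -33.4 410.5]
 [100.  150.1 403. ]
 [100.  -24.5 360.2]
 [100.  144.5 358.9]
 [100.   57.5 286.8]]
```

View pics/top2.png

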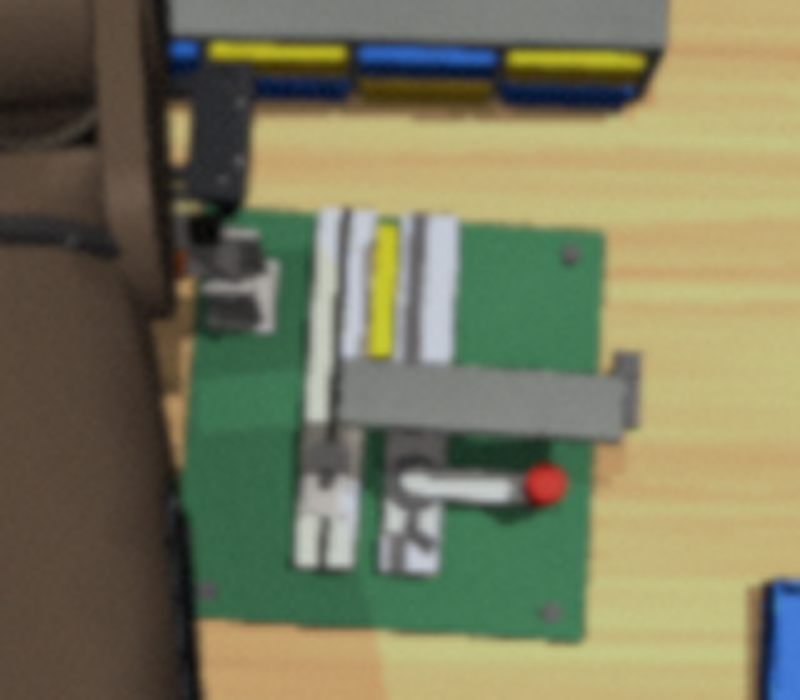

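```bash
python3 -m pendant '[[40,-2,0,0],[80,-2,0,0],[120,-2,0,0],[154,-2,0,0],[154,-2,0,0]]' 0.5
python3 -c "
from h import *
print(jpos());to((100,-1,60))"
```

```text
t: 6.9
eef_pos: [680.0, -7.8, 305.2]
tcp_rot: [3.127, -0.001, -1.613]
ft_force: [0.9, -1.1, 0.4]
opening: 0.462
[ 98.3  -3.5 305.2]
t 6.9 W [681.7  -5.4  60. ] tool d [ -2.7  -5.2 245.1] turn -0.3 yaw -92.4 q [-0.11  0.51  1.27 -0.    1.37  1.51]
```

```bash
python3 -m pendant '[[-2.5,-1,50,0],[-2.5,-2,100,0],[-2.5,-3,150,0],[-2.5,-4,175,0],[-2.5,-4,175,0],[-2.5,-4,175,0]]'
python3 -c "
from h import *
print(jpos());to((100,-1,60))"
```

```text
t: 7.65
eef_pos: [681.9, -5.1, 130.9]
tcp_rot: [3.128, -0.001, -1.613]
ft_force: [-0.1, 0.2, 0.8]
opening: 0.504
[100.2  -0.7 130.9]
t 7.65 W [681.7  -5.4  60. ] tool d [ 0.3 -0.8 70.9] turn -0.3 yaw -92.4 q [-0.1   0.66  1.48 -0.    1.02  1.51]
```

```bash
python3 -m pendant '[[0,0,30,0],[0,-0.5,55,0],[0,-0.8,71,0],[0,-0.8,71,0]]'
python3 - <<'E'
from h import *
print(jpos())
for n,c in (("scene",(250,150,410,290)),):
    p=vision.read_camera(n); save(p,n+"3.png",c,5 )
E
```

```text
t: 8.15
eef_pos: [681.7, -5.0, 59.9]
tcp_rot: [3.127, -0.001, -1.613]
ft_force: [0.3, -0.2, -0.4]
opening: 0.501
[100.   -0.6  59.9]
```

View pics/scene3.png

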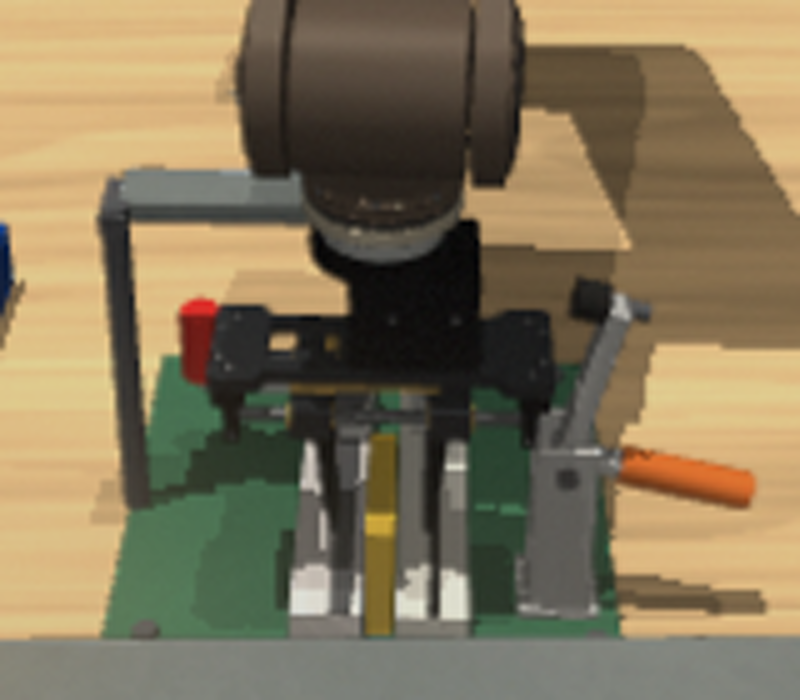

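The fingers straddle the yellow packer at crop (380,500), and the body is clear of the foot at (592,297). I close the gripper and lift.

```bash
python3 -m pendant '[[0,0,0,0],[0,0,0,0],[0,0,0,0],[0,0,0,0],[0,0,0,0],[0,0,0,0]]' 1
python3 -m pendant '[[0,0,-8,0],[0,0,-20,0],[0,0,-50,0],[0,0,-90,0],[0,0,-90,0]]'
python3 - <<'E'
from h import *
print(jpos())
for n,c in (("scene",(250,150,410,290)),):
    p=vision.read_camera(n); save(p,n+"4.png",c,5 )
E
```

```text
t: 8.95
eef_pos: [682.2, -5.1, 60.9]
tcp_rot: [3.129, -0.001, -1.613]
ft_force: [-0.4, 0.7, 3.7]
opening: 0.168
t: 9.57
eef_pos: [684.8, -5.2, 154.9]
tcp_rot: [3.135, -0.002, -1.613]
ft_force: [0.2, -0.3, -1.4]
opening: 0.165
[103.   -0.7 154.9]
```

View pics/scene4.png

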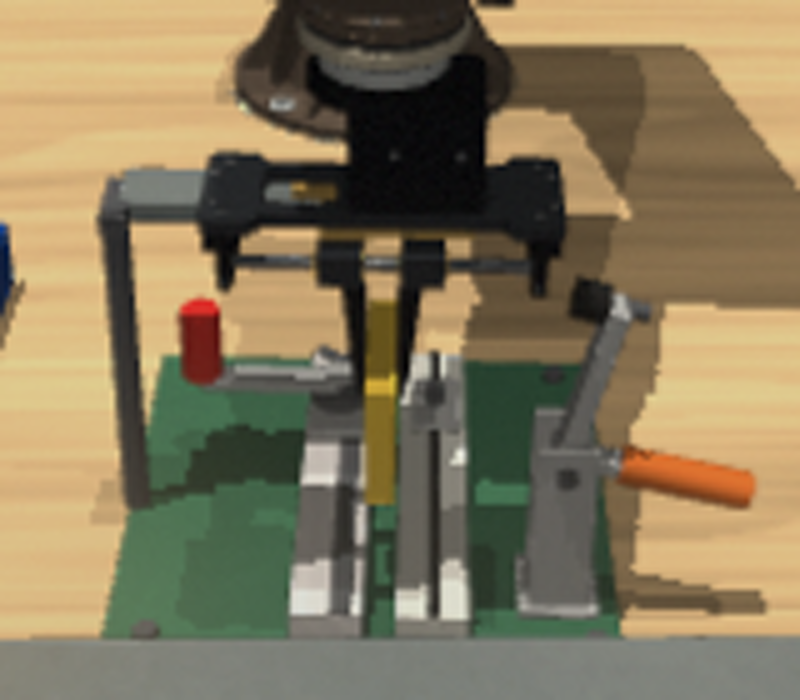

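The packer is gripped and clear of the members, its lower edge at crop (380,500). I raise it and carry it to the tray.

```bash
python3 -m pendant '[[0,0,-60,0],[0,0,-120,0],[0,0,-165,0],[0,0,-165,0]]'
python3 -c "
from h import *
print(jpos());to((411,-334,320),True)"
```

```text
t: 10.12
eef_pos: [686.1, -5.0, 320.7]
tcp_rot: [3.137, -0.002, -1.612]
ft_force: [0.3, 0.8, -1.6]
opening: 0.17
[104.3  -0.4 320.7]
t 10.12 W [ 411. -334.  320.] tool d [340.2 261.1   2.4] turn -0.3 yaw -92.4 q [-0.1   0.51  1.24 -0.    1.4   1.51]
```

```bash
python3 -m pendant '[[45,35,0,0],[90,70,0,0],[136,104,0,0],[181,139,0,0],[226,174,0,0],[272,209,0,0],[317,243,0,0],[340,261,2,0]]'
python3 -m pendant '[[0,0,0,0],[0,0,0,0]]'
python3 -c "
from h import *
to((411,-334,120),True)"
```

```text
t: 11.12
eef_pos: [409.0, -335.2, 318.6]
tcp_rot: [3.135, 0.0, -1.614]
ft_force: [-0.3, -0.1, -0.6]
opening: 0.164
t: 11.38
eef_pos: [409.0, -334.6, 317.4]
tcp_rot: [3.133, 0.002, -1.615]
ft_force: [-0.5, 0.1, -0.7]
opening: 0.167
t 11.38 W [ 411. -334.  120.] tool d [ -0.3  -3.7 197.4] turn -0.4 yaw -92.5 q [-0.81  0.26  1.64 -0.    1.25  0.81]
```

```bash
python3 -m pendant '[[0,-1,50,0],[0,-2,100,0],[0,-3,150,0],[0,-3.5,197,0],[0,-3.5,197,0]]'
python3 - <<'E'
from h import *
to((411,-334,56),True)
p=vision.read_camera("scene"); save(p,"scene5.png",(170,130,330,250),5 )
E
```

```text
t: 12.0
eef_pos: [410.5, -332.3, 117.8]
tcp_rot: [3.129, 0.006, -1.613]
ft_force: [0.3, -0.5, -0.5]
opening: 0.163
t 12.0 W [ 411. -334.   56.] tool d [ 2.1 -1.4 61.8] turn -0.3 yaw -92.4 q [-0.8   0.49  1.89 -0.01  0.78  0.81]
```

View pics/scene5.png

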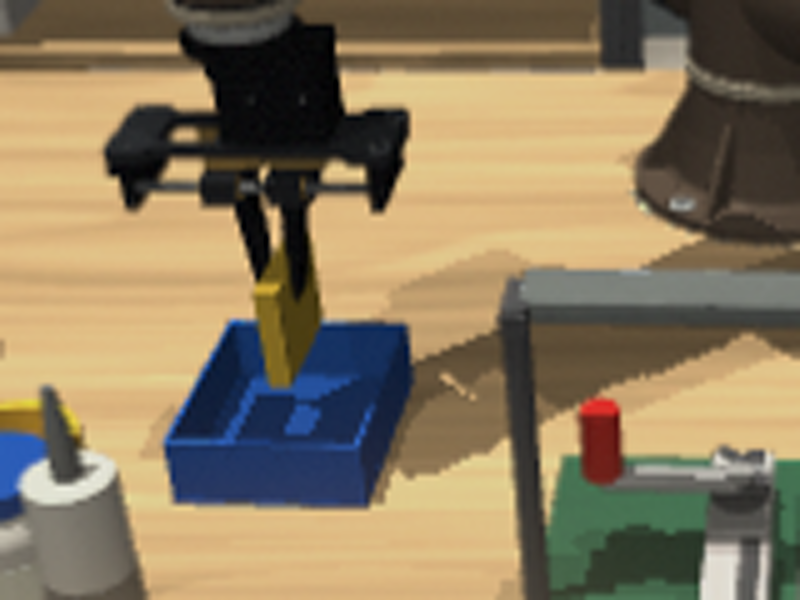

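The packer hangs over the middle of the tray, crop (290,320). I lower it, release and retreat.

```bash
python3 -m pendant '[[2,-1,30,0],[2,-1,50,0],[2,-1,61,0],[2,-1,61,0],[2,-1,61,0]]'
python3 -m pendant '[[0,0,0,0],[0,0,0,0],[0,0,0,0],[0,0,0,0]]' 0.5
python3 -m pendant '[[0,0,-50,0],[0,0,-100,0],[0,0,-150,0],[0,0,-200,0],[0,0,-200,0]]'
python3 - <<'E'
from h import *
p=vision.read_camera("scene"); save(p,"scene6.png",(170,130,330,250),5 )
t=vision.read_camera("top")
for c in (p,t): print([(np.round(np.array(c["R"]).T@(np.array(d["at"])-c["t"]),0),d["confidence"]) for d in vision.find_in(c,"packer")])
E
```

```text
t: 12.68
eef_pos: [412.1, -335.4, 60.2]
tcp_rot: [3.133, 0.003, -1.613]
ft_force: [-0.6, -0.0, -0.8]
opening: 0.166
t: 13.18
eef_pos: [412.0, -335.4, 60.2]
tcp_rot: [3.133, 0.003, -1.613]
ft_force: [-0.5, 0.7, -0.5]
opening: 0.49
t: 13.8
eef_pos: [414.7, -336.8, 263.6]
tcp_rot: [3.137, -0.002, -1.613]
ft_force: [0.2, -0.1, -0.7]
opening: 0.502
[(array([ 421., -329.,   54.]), 0.55), (array([ 624., -473.,   71.]), 0.39)]
[(array([586.,  -9.,  12.]), 0.67), (array([ 405., -328.,   25.]), 0.43), (array([688., 126., 110.]), 0.34)]
```

View pics/scene6.png

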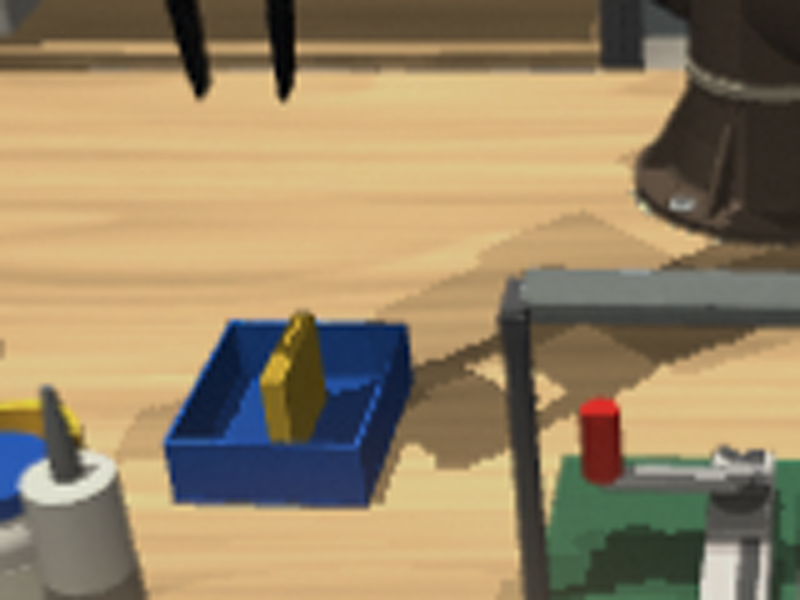

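The packer stands in the blue tray at crop (295,380), released. The cam grasp needs a tilted hand, but rows only shift and turn. So I go above the jig and find out what a target beyond vertical-tool reach does to the hand.

```bash
python3 -m pendant '[[0,0,-60,0],[-40,-26,-100,0],[-80,-52,-140,0],[-125,-84,-140,0],[-170,-115,-140,0],[-215,-145,-140,0],[-260,-180,-140,0],[-300,-200,-140,0]]'
python3 -m pendant '[[0,0,-60,0],[0,0,-120,0],[0,0,-180,0],[0,0,-240,0],[0,0,-300,0],[0,0,-360,0],[0,0,-420,0],[0,0,-480,0]]'
python3 -c "
from h import *
print(env.state()['joints'].round(3), env.state()['qvel'].round(2))"
```

```text
t: 15.0
eef_pos: [628.7, -43.3, 395.6]
tcp_rot: [3.128, 0.005, -1.613]
ft_force: [-0.4, -0.2, 0.6]
opening: 0.499
t: 16.0
eef_pos: [577.8, -41.4, 742.1]
tcp_rot: [-3.127, 0.003, -1.613]
ft_force: [0.5, 0.3, 0.9]
opening: 0.503
[-0.188  0.548  0.047  0.01   2.533  1.433] [-0.03 -0.2  -0.    0.    0.17 -0.02]
```

```bash
python3 -m pendant '[[0,-60,0,0],[0,-120,0,0],[0,-180,0,0],[0,-240,0,0],[0,-300,0,0],[0,-360,0,0],[0,-420,0,0],[0,-480,0,0]]'
python3 -c "
from h import *
print(env.state()['joints'].round(4), env.state()['qvel'].round(2))"
```

```text
t: 17.0
eef_pos: [751.0, -45.5, 597.1]
tcp_rot: [-3.095, 0.003, -1.613]
ft_force: [-0.0, 0.3, 0.7]
opening: 0.503
[-0.1511  0.7682  0.0483  0.0104  2.2791  1.4688] [ 0.02  0.17 -0.   -0.   -0.18  0.02]
```

```bash
python3 -m pendant '[[0,-500,0,0],[0,-500,0,0],[0,-500,0,0],[0,-500,0,0]]'
python3 -c "
from h import *
print(env.state()['joints'].round(4), env.state()['qvel'].round(2))"
python3 -m pendant '[[0,-350,-350,0],[0,-350,-350,0],[0,-350,-350,0],[0,-350,-350,0]]'
python3 -c "
from h import *
print(env.state()['joints'].round(4), env.state()['qvel'].round(2))"
```

```text
t: 17.5
eef_pos: [836.3, -46.9, 503.1]
tcp_rot: [-3.061, 0.003, -1.613]
ft_force: [0.1, -0.5, 0.5]
opening: 0.5
[-0.1381  0.8901  0.0484  0.012   2.1229  1.4816] [ 0.02  0.18 -0.01 -0.   -0.21  0.01]
t: 18.0
eef_pos: [815.9, -44.2, 546.3]
tcp_rot: [-3.021, 0.002, -1.613]
ft_force: [-0.3, -0.3, 0.2]
opening: 0.495
[-0.1394  0.8378  0.0474  0.016   2.1361  1.483 ] [-0.   -0.05  0.    0.    0.06 -0.  ]
```

```bash
python3 -m pendant '[[0,-350,-350,0],[0,-350,-350,0]]'; python3 -m pendant '[[0,-350,-350,0],[0,-350,-350,0]]'
python3 -m pendant '[[0,-400,-300,0],[0,-400,-300,0],[0,-400,-300,0],[0,-400,-300,0],[0,-400,-300,0],[0,-400,-300,0],[0,-400,-300,0],[0,-400,-300,0]]'
python3 -c "
from h import *
print(env.state()['joints'].round(4), env.state()['qvel'].round(2))"
```

```text
t: 18.25
eef_pos: [807.6, -43.0, 571.1]
tcp_rot: [-2.981, 0.001, -1.613]
ft_force: [0.4, 0.0, 1.0]
opening: 0.495
t: 18.5
eef_pos: [797.6, -41.8, 596.8]
tcp_rot: [-2.942, 0.001, -1.613]
ft_force: [0.4, 0.4, 0.9]
opening: 0.501
t: 19.5
eef_pos: [786.0, -39.3, 622.7]
tcp_rot: [-2.903, 0.0, -1.613]
ft_force: [-0.3, 0.2, 0.9]
opening: 0.5
[-0.1421  0.7433  0.0484  0.028   2.1126  1.4883] [ 0.   -0.01  0.    0.    0.01  0.  ]
```

Each call beyond reach adds about 0.04 rad of the tilt I want (tip forward, hand leaning back), so I repeat short calls.

```bash
python3 -m pendant '[[0,-450,-250,0]]'; python3 -m pendant '[[0,-450,-250,0],[0,-450,-250,0]]'
python3 -m pendant '[[0,-450,-250,0],[0,-450,-250,0]]'; python3 -m pendant '[[0,-450,-250,0],[0,-450,-250,0]]'
python3 -m pendant '[[0,-450,-250,0],[0,-450,-250,0]]'; python3 -m pendant '[[0,-450,-250,0],[0,-450,-250,0]]'
python3 -c "
from h import *
print(env.state()['joints'].round(4), env.state()['qvel'].round(2))"
```

```text
t: 19.62
eef_pos: [793.4, -39.3, 627.1]
tcp_rot: [-2.868, 0.0, -1.613]
ft_force: [-0.4, -0.4, 0.9]
opening: 0.501
t: 19.88
eef_pos: [799.6, -39.0, 635.0]
tcp_rot: [-2.827, 0.0, -1.613]
ft_force: [-0.3, -0.3, 0.0]
opening: 0.497
t: 20.12
eef_pos: [803.6, -38.7, 645.6]
tcp_rot: [-2.785, -0.0, -1.613]
ft_force: [-0.4, 0.4, 0.5]
opening: 0.501
t: 20.38
eef_pos: [805.0, -38.2, 659.0]
tcp_rot: [-2.743, -0.0, -1.613]
ft_force: [-0.4, 0.4, 0.0]
opening: 0.498
t: 20.62
eef_pos: [804.1, -37.8, 674.7]
tcp_rot: [-2.701, -0.001, -1.613]
ft_force: [-0.2, -0.0, -0.4]
opening: 0.503
t: 20.88
eef_pos: [801.0, -37.2, 692.6]
tcp_rot: [-2.658, -0.001, -1.613]
ft_force: [0.3, -0.1, 0.3]
opening: 0.502
[-0.1445  0.6768  0.048   0.0497  1.935   1.4977] [-0.01 -0.05  0.    0.01  0.03  0.  ]
```

```bash
python3 -m pendant '[[0,-450,-250,0],[0,-450,-250,0]]'; python3 -m pendant '[[0,-450,-250,0],[0,-450,-250,0]]'
python3 -m pendant '[[0,-450,-250,0],[0,-450,-250,0]]'
python3 - <<'E'
from h import *
print(env.state()['joints'].round(4), env.state()['qvel'].round(2))
# grasp target: knob axis at jig(-30,-114), z of grasp 97; TCP 19mm further along tool z
R=Ro.from_euler("xyz",env.state()["tcp_rot"]).as_matrix(); print(R.round(3))
g=jw(J,[(-30,-114,97)])[0]
for off in (0,-60,-120,-250):
  W=g+R[:,2]*(19+off); to(W,True)
for q in (-200,-300): to(g+R[:,2]*(19+q)+np.array([0,60,0]),True)
E
```

```text
t: 21.12
eef_pos: [795.6, -36.6, 712.2]
tcp_rot: [-2.615, -0.001, -1.613]
ft_force: [0.8, 0.4, 0.6]
opening: 0.501
t: 21.38
eef_pos: [788.0, -35.9, 733.5]
tcp_rot: [-2.572, -0.001, -1.614]
ft_force: [-0.3, 0.1, -0.2]
opening: 0.499
t: 21.62
eef_pos: [778.2, -35.2, 756.0]
tcp_rot: [-2.529, -0.002, -1.614]
ft_force: [0.2, 0.8, 0.1]
opening: 0.499
[-0.1512  0.607   0.048   0.0639  1.8762  1.5002] [-0.01 -0.08  0.    0.01  0.06  0.  ]
[[-0.043 -0.817  0.574]
 [-0.999  0.034 -0.026]
 [ 0.002 -0.575 -0.818]]
t 21.62 W [ 558.6 -114.1   81.5] tool d [ 87.1 564.7 427.8] turn -0.4 yaw -92.4 q [-0.15  0.61  0.05  0.06  1.88  1.5 ]
t 21.62 W [ 524.2 -112.5  130.5] tool d [ 87.1 564.7 367.8] turn -0.4 yaw -92.4 q [-0.15  0.61  0.05  0.06  1.88  1.5 ]
t 21.62 W [ 489.7 -111.   179.6] tool d [ 87.1 564.7 307.8] turn -0.4 yaw -92.4 q [-0.15  0.61  0.05  0.06  1.88  1.5 ]
t 21.62 W [ 415.  -107.6  286. ] tool d [ 87.1 564.7 177.8] turn -0.4 yaw -92.4 q [-0.15  0.61  0.05  0.06  1.88  1.5 ]
t 21.62 W [443.7 -48.9 245.1] tool d [ 27.2 566.7 226.2] turn -0.4 yaw -92.4 q [-0.15  0.61  0.05  0.06  1.88  1.5 ]
t 21.62 W [386.3 -46.3 326.9] tool d [ 27.2 566.7 126.2] turn -0.4 yaw -92.4 q [-0.15  0.61  0.05  0.06  1.88  1.5 ]
```

```bash
python3 - <<'E'
from h import *
to((500,-112,310),True); to((640,-75,530),True)
E
```

```text
t 21.62 W [ 500. -112.  310.] tool d [ 87.9 481.3 207. ] turn -0.4 yaw -92.4 q [-0.15  0.61  0.05  0.06  1.88  1.5 ]
t 21.62 W [640. -75. 530.] tool d [ 45.3 241.6 106.5] turn -0.4 yaw -92.4 q [-0.15  0.61  0.05  0.06  1.88  1.5 ]
```

```bash
python3 -m pendant '[[8,45,20,0],[18,95,42,0],[28,145,64,0],[38,195,86,0],[48,245,107,0],[58,295,129,0],[67,345,150,0],[75,395,170,0]]' 0.3
python3 -m pendant '[[0,0,0,0],[0,0,0,0]]'
python3 - <<'E'
from h import *
print(env.state()["eef_pos"],env.state()["tcp_rot"]); to((500,-112,310),True)
E
```

```text
t: 22.62
eef_pos: [566.8, -96.4, 417.7]
tcp_rot: [-2.528, -0.002, -1.614]
ft_force: [1.3, -0.6, 0.6]
opening: 0.699
t: 22.88
eef_pos: [567.8, -96.7, 420.0]
tcp_rot: [-2.525, -0.003, -1.614]
ft_force: [-0.1, -1.5, 1.3]
opening: 0.701
[567.84326029 -96.71476303 419.96160891] [-2.52504258 -0.00298624 -1.61424239]
t 22.88 W [ 500. -112.  310.] tool d [ 17.9 118.4  51. ] turn -0.4 yaw -92.5 q [-0.37  0.05  1.77  0.27  0.75  1.1 ]
```

```bash
python3 -m pendant '[[6,40,17,0],[12,80,34,0],[18,118,51,0],[18,118,51,0]]'
python3 - <<'E'
from h import *
R=Ro.from_euler("xyz",env.state()["tcp_rot"]).as_matrix()
g=jw(J,[(-30,-114,97)])[0]
for off in (0,-84): to(g+R[:,2]*(19+off),True)
p=vision.read_camera("scene"); save(p,"scene7.png",(220,100,400,250),4)
p=vision.read_camera("top"); save(p,"top7.png",(260,120,400,260),5)
E
```

```text
t: 23.38
eef_pos: [500.9, -112.5, 310.4]
tcp_rot: [-2.525, -0.002, -1.615]
ft_force: [0.5, 0.0, 0.5]
opening: 0.7
t 23.38 W [ 558.7 -114.1   81.5] tool d [ -1.4  85.1 220.2] turn -0.4 yaw -92.5 q [-0.48  0.04  2.08  0.52  0.51  0.74]
t 23.38 W [ 510.2 -111.8  150. ] tool d [ -1.4  85.1 136.2] turn -0.4 yaw -92.5 q [-0.48  0.04  2.08  0.52  0.51  0.74]
```

View pics/scene7.png

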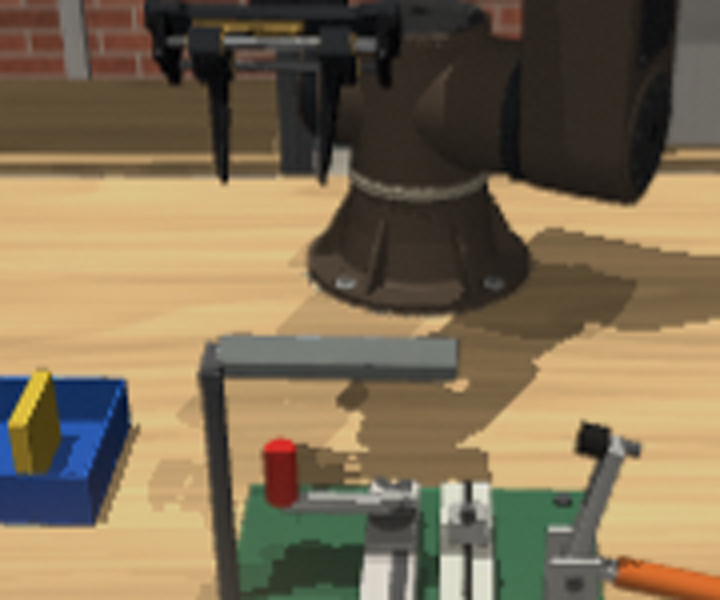

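View pics/top7.png

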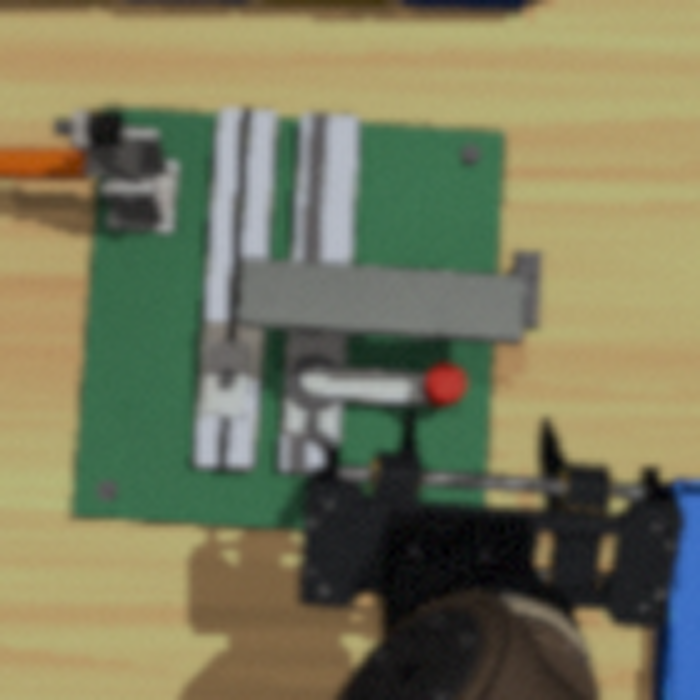

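The top view shows the open fingers at crop (405,420) and (548,430), straddling the knob at (446,383) sideways. Before descending I fit an approximate arm model from the readings, to see whether the tilted end of the swing is reachable.

```bash
cat > kin.py <<'E'
from h import *
from scipy.optimize import least_squares
s=env.state()
D=[([-1.3506,.4916,1.5594,0,1.0917,-.1056],[200,-591.9,214.0]),
([-.1422,.7433,.0484,.028,2.1126,1.4883],[786,-39.3,622.7]),
([-.1394,.8378,.0474,.016,2.1361,1.483],[815.9,-44.2,546.3]),
([-.1445,.6768,.048,.0497,1.935,1.4977],[801,-37.2,692.6]),
([-.1512,.607,.048,.0639,1.8762,1.5002],[778.2,-35.2,756.0]),
([-.1,.66,1.48,0,1.02,1.51],[681.9,-5.1,130.9]),
([-.81,.26,1.64,0,1.25,.81],[409,-334.6,317.4]),
([-.11,.51,1.24,0,1.40,1.51],[686.1,-5,320.7]),
([-.37,.05,1.77,.27,.75,1.1],[567.8,-96.7,420]),
([-.48,.04,2.08,.52,.51,.74],[500.9,-112.5,310.4])]
if __name__!="__main__": pass
def Rz(a): return Ro.from_euler("z",a).as_matrix()
def Ry(a): return Ro.from_euler("y",a).as_matrix()
def fk(q,P):
    a1,h,L1,ax,L2,T=P
    R=Rz(q[0]); X=R@[a1,0,h]
    R1=R@Ry(q[1]); X=X+R1@[0,0,L1]
    R2=R1@Ry(q[2]); X=X+R2@[ax,0,L2]
    R3=R2@Rz(SG[0]*q[3])@Ry(q[4])@Rz(SG[1]*q[5]); X=X+R3@[0,0,T]
    return X,R3
SG=(1,1)
best=None
for sg in ((1,1),(-1,1),(1,-1),(-1,-1)):
    SG=sg
    f=least_squares(lambda P:np.concatenate([fk(q,P)[0]-x for q,x in D]),[0,400,450,0,450,250])
    if best is None or f.cost<best[0]: best=(f.cost,sg,f.x,f.fun)
SG=best[1];P=best[2]
E
cat > ik.py <<'E'
from kin import *
print(best[1],P.round(1),np.abs(best[3]).max())
q0=s["joints"]; X,R=fk(q0,P); Rm=Ro.from_euler("xyz",s["tcp_rot"]).as_matrix()
print(X,s["eef_pos"]); M=R.T@Rm; print(M.round(2))
lo=[-3.1,-.84,.05,-1.13,.06,-2.69];hi=[3.1,2.19,2.79,4.28,2.93,2.69]
q=q0.copy()
for th in np.radians([0,15,30,45,60,75,90]):
    k=(-30-85*np.sin(th), -29-85*np.cos(th)+18*th/(np.pi/2), 97)
    W=jw(J,[k])[0]+Rm[:,2]*19
    def e(q):
        x,r=fk(q,P); return np.r_[(x-W),300*Ro.from_matrix(r@M@Rm.T).as_rotvec()]
    f=least_squares(e,np.clip(q,lo,hi),bounds=(lo,hi)); q=f.x
    print(round(np.degrees(th)),W.round(0),q.round(2),"err",np.abs(f.fun).max().round(2))
E
python3 ik.py
```

```text
(1, 1) [-61.5 193.2 654.9  11.5 425.3 359.3] 68.73363366113854
[ 496.09159447 -159.85481807  325.90795105] [ 502.46400975 -112.76268125  312.66379503]
[[-1.  0.  0.]
 [-0. -1. -0.]
 [ 0. -0.  1.]]
0 [ 559. -114.   82.] [-0.29  0.47  2.33  2.65  0.3  -1.3 ] err 0.0
15 [ 537. -107.   82.] [-0.29  0.45  2.38  2.7   0.33 -1.35] err 0.0
30 [517. -95.  82.] [-0.27  0.44  2.43  2.77  0.36 -1.41] err 0.0
45 [500. -78.  82.] [-0.23  0.43  2.48  2.86  0.39 -1.46] err 0.0
60 [487. -57.  82.] [-0.17  0.42  2.51  2.97  0.41 -1.52] err 0.0
75 [480. -33.  82.] [-0.08  0.41  2.53  3.09  0.43 -1.56] err 0.0
90 [478.  -8.  82.] [ 0.01  0.41  2.54  3.22  0.43 -1.6 ] err 0.0
```

```bash
sed -i 's/a1,h,L1,ax,L2,T=P/a1,h,L1,ax,L2,T,dy=P/; s/\[a1,0,h\]/[a1,dy,h]/; s/\[0,400,450,0,450,250\]/[0,400,450,0,450,250,60]/' kin.py; python3 ik.py
```

```text
(1, 1) [ -0.9 194.9 589.   41.5 411.3 273.   65.9] 4.3127500202066
[ 503.3157247  -112.87601754  313.23820427] [ 502.46400975 -112.76268125  312.66379503]
[[-1.  0.  0.]
 [-0. -1. -0.]
 [ 0. -0.  1.]]
0 [ 559. -114.   82.] [-0.42  0.53  2.24  2.35  0.3  -1.12] err 0.0
15 [ 537. -107.   82.] [-0.43  0.52  2.29  2.43  0.33 -1.2 ] err 0.0
30 [517. -95.  82.] [-0.42  0.51  2.34  2.51  0.36 -1.28] err 0.0
45 [500. -78.  82.] [-0.39  0.5   2.39  2.6   0.39 -1.36] err 0.0
60 [487. -57.  82.] [-0.35  0.49  2.43  2.7   0.41 -1.42] err 0.0
75 [480. -33.  82.] [-0.29  0.49  2.46  2.81  0.43 -1.47] err 0.0
90 [478.  -8.  82.] [-0.21  0.49  2.46  2.92  0.43 -1.51] err 0.0
```

The corrected model fits to about 4 mm, and the whole swing is reachable. The wrist rolls over joint 4 on the way, with joint 5 staying above its limit. I descend slowly along the tool axis.

```bash
python3 -m pendant '[[0,20,15,0],[0,42,35,0],[0,64,55,0],[0,85,75,0],[0,85,95,0],[0,85,115,0],[0,85,125,0],[0,85,125,0]]'
python3 - <<'E'
from h import *
R=Ro.from_euler("xyz",env.state()["tcp_rot"]).as_matrix()
g=jw(J,[(-30,-114,97)])[0]
for off in (0,-84): to(g+R[:,2]*(19+off),True)
E
```

```text
t: 24.48
eef_pos: [508.5, -113.7, 162.6]
tcp_rot: [-2.518, -0.004, -1.613]
ft_force: [-0.2, -0.7, 0.8]
opening: 0.702
t 24.48 W [ 558.8 -114.1   81.6] tool d [-2.   6.5 95.1] turn -0.3 yaw -92.4 q [-0.48  0.31  2.28  1.67  0.25 -0.46]
t 24.48 W [ 509.8 -111.8  149.8] tool d [-2.   6.5 11.1] turn -0.3 yaw -92.4 q [-0.48  0.31  2.28  1.67  0.25 -0.46]
```

```bash
python3 -m pendant '[[-2,3,10,0],[-2,6,25,0],[-2,6.5,40,0],[-2,6.5,50,0],[-2,6.5,50,0]]'
python3 - <<'E'
from h import *
R=Ro.from_euler("xyz",env.state()["tcp_rot"]).as_matrix(); print(env.state()["tcp_rot"])
g=jw(J,[(-30,-114,97)])[0]
to(g+R[:,2]*19,True)
p=vision.read_camera("scene"); save(p,"scene8.png",(240,120,360,250),5)
p=vision.read_camera("top"); save(p,"top8.png",(300,150,400,250),6)
E
```

```text
t: 25.1
eef_pos: [533.9, -112.9, 119.0]
tcp_rot: [-2.516, -0.004, -1.612]
ft_force: [-1.2, -0.9, 0.5]
opening: 0.699
[-2.51578635 -0.0041526  -1.61193379]
t 25.1 W [ 558.8 -114.1   81.6] tool d [ 0.   1.7 44.9] turn -0.3 yaw -92.4 q [-0.44  0.43  2.27  2.13  0.27 -0.91]
```

View pics/scene8.png

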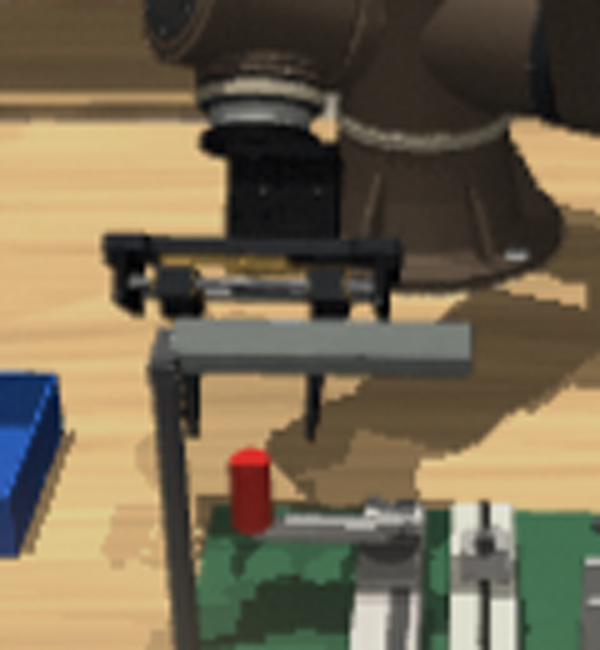

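View pics/top8.png

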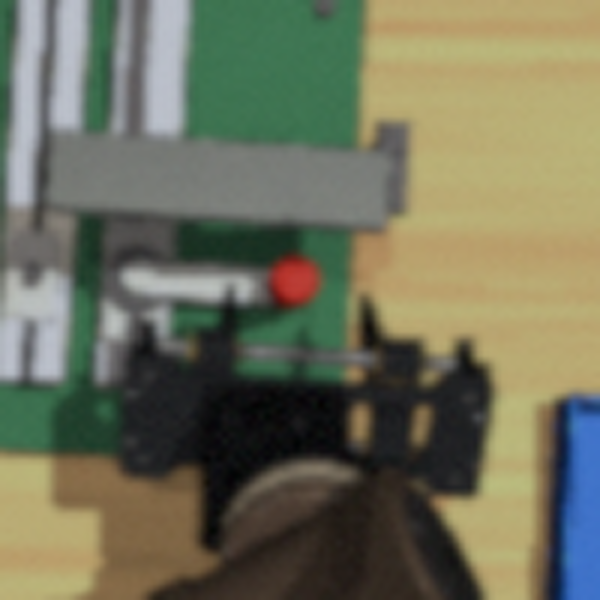

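The fingers at crop (230,300) and (368,310) are centred on the knob at (296,281), and the lamp bar is well ahead of the body. I advance and grip.

```bash
python3 -m pendant '[[0,1,10,0],[0,1.5,25,0],[0,1.7,37,0],[0,1.7,45,0],[0,1.7,45,0]]'
python3 -m pendant '[[0,0,0,0],[0,0,0,0],[0,0,0,0],[0,0,0,0],[0,0,0,0],[0,0,0,0]]' 1
python3 - <<'E'
from h import *
print(jpos())
p=vision.read_camera("scene"); save(p,"scene9.png",(240,120,360,250),5)
p=vision.read_camera("top"); save(p,"top9.png",(300,150,400,250),6)
E
```

```text
t: 25.82
eef_pos: [558.3, -114.0, 81.8]
tcp_rot: [-2.516, -0.004, -1.612]
ft_force: [0.8, -0.5, -0.1]
opening: 0.701
t: 26.58
eef_pos: [558.3, -113.7, 81.9]
tcp_rot: [-2.516, -0.004, -1.611]
ft_force: [-1.0, 4.8, -0.0]
opening: 0.268
[ -19.4 -113.7   81.9]
```

View pics/scene9.png

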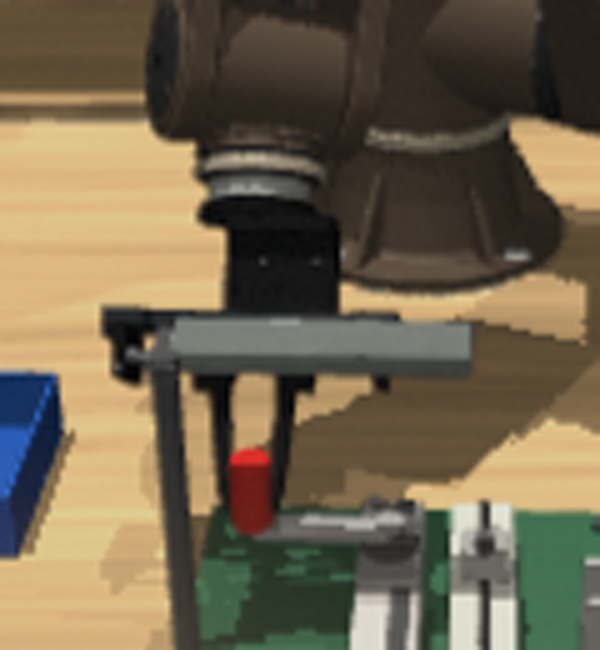

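View pics/top9.png

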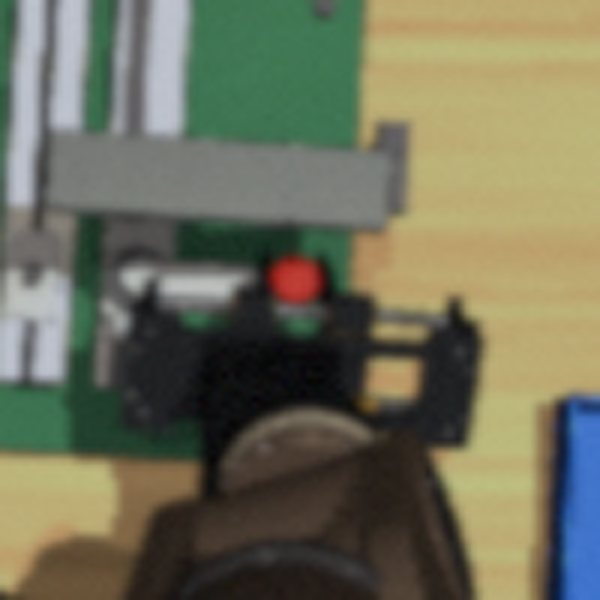

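The knob is held: opening 0.268 is about 25.5 mm. Next I compute the arc in tool axes.

```bash
cat > arc.py <<'E'
from h import *
import sys
s=env.state(); R=Ro.from_euler("xyz",s["tcp_rot"]).as_matrix()
kn=lambda th: jw(J,[(-30-85*np.sin(th),-29-85*np.cos(th)+18*th/(np.pi/2),0)])[0]
# current knob estimate from grasp point
g=s["eef_pos"]-R[:,2]*19
ths=np.radians(np.linspace(0,95,951)); K=np.array([kn(t) for t in ths]); i=np.hypot(*(K-g)[:,:2].T).argmin()
print("t",s["t"],"th now",np.degrees(ths[i]).round(1),"off",(g-K[i])[:2].round(1),"F",s["ft_force"].round(1),"q",s["joints"].round(2))
for d in map(float,sys.argv[1:]): 
    w=kn(np.radians(d))-g; w[2]=97-g[2]
    print(d,(R.T@w).round(1))
E
python3 arc.py 8 15 22 30 37 45
```

```text
t 26.675 th now 0.4 off [0.1 0.3] F [0.1 4.7 2. ] q [-0.42  0.54  2.24  2.36  0.31 -1.13]
8.0 [-2.   9.4 -6.4]
15.0 [ -5.4  17.6 -12.4]
22.0 [-10.1  25.6 -18.2]
30.0 [-16.8  34.2 -24.5]
37.0 [-23.9  41.2 -29.6]
45.0 [-33.3  48.5 -34.9]
```

```bash
python3 -m pendant '[[-1,5,-3,0],[-2,9.4,-6.5,0],[-3.5,13.5,-9.5,0],[-5.5,17.6,-12.5,0],[-7.5,21.6,-15.3,0],[-10,25.6,-18,0],[-13.5,30,-21.3,0],[-17,34,-24.5,0]]'
python3 arc.py 30 37 45 52 60
```

```text
t: 27.68
eef_pos: [516.8, -98.1, 81.9]
tcp_rot: [-2.517, -0.005, -1.62]
ft_force: [-11.5, -27.8, 6.3]
opening: 0.269
t 27.675 th now 29.0 off [-1.4 -1.8] F [-11.5 -27.8   6.3] q [-0.42  0.51  2.34  2.52  0.37 -1.29]
30.0 [-2.8  0.1  0.3]
37.0 [-9.8  7.2 -4.9]
45.0 [-19.1  14.5 -10.2]
52.0 [-28.2  20.2 -14.3]
60.0 [-39.5  25.7 -18.3]
```

```bash
python3 - <<'E'
from h import *
p=vision.read_camera("scene"); save(p,"scene10.png",(240,160,360,260),6)
p=vision.read_camera("top"); save(p,"top10.png",(280,140,380,240),6)
E
```

```text
(no output)
```

View pics/scene10.png

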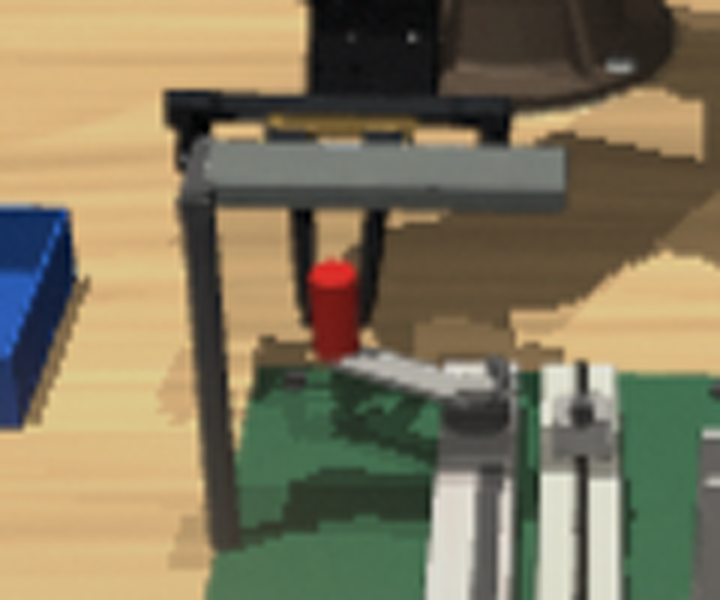

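View pics/top10.png

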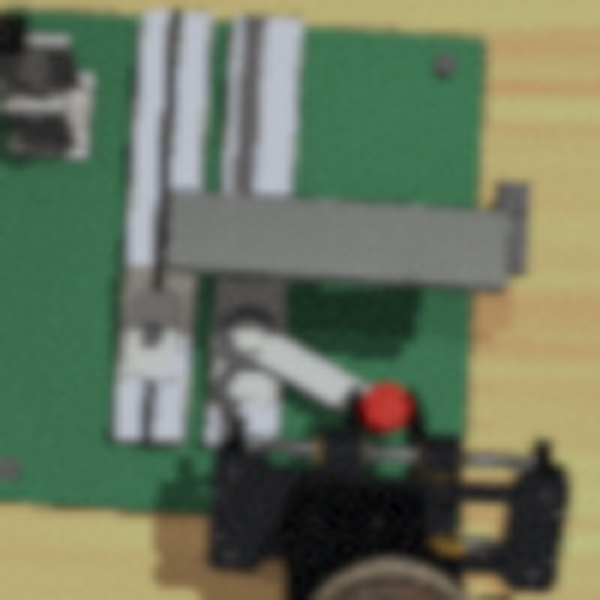

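The lever has swung about 30° (knob at crop (385,407)) and the gap is narrowing. The side force shows the true arc lies slightly outside my model, so I continue with moves relative to the present pose.

```bash
cat >> arc.py <<'E'
b=K[i]
print("relative:")
for d in map(float,sys.argv[1:]):
    w=kn(np.radians(d))-b; w[2]=97-g[2]
    print(d,(R.T@w).round(1))
E
python3 arc.py 33 37 41 45 49
```

```text
t 27.775 th now 29.5 off [-1.5 -2. ] F [-14.6 -23.6  11.4] q [-0.42  0.51  2.34  2.51  0.37 -1.29]
33.0 [-5.4  2.6 -1.6]
37.0 [-9.5  6.6 -4.5]
41.0 [-14.   10.4  -7.2]
45.0 [-18.8  13.9  -9.8]
49.0 [-23.9  17.3 -12.3]
relative:
33.0 [-3.3  3.8 -2.4]
37.0 [-7.5  7.7 -5.3]
41.0 [-12.   11.5  -8.1]
45.0 [-16.7  15.1 -10.6]
49.0 [-21.8  18.4 -13.1]
```

```bash
python3 -m pendant '[[-3,4,-2.5,0],[-7,7.8,-5.3,0],[-11.5,11.6,-8.1,0],[-16,15.3,-10.7,0]]'
python3 arc.py 45 49 53 57 61
```

```text
t: 28.28
eef_pos: [497.2, -83.5, 81.7]
tcp_rot: [-2.52, -0.005, -1.629]
ft_force: [-19.2, -27.7, 15.2]
opening: 0.264
t 28.275 th now 43.5 off [-4.2 -3.4] F [-19.2 -27.7  15.2] q [-0.4   0.5   2.39  2.61  0.39 -1.36]
45.0 [-5.4 -1.9  1.5]
49.0 [-10.5   1.5  -1. ]
53.0 [-15.8   4.6  -3.2]
57.0 [-21.4   7.5  -5.3]
61.0 [-27.2  10.   -7.2]
relative:
45.0 [-1.8  1.4 -0.8]
49.0 [-6.9  4.8 -3.3]
53.0 [-12.2   7.9  -5.5]
57.0 [-17.8  10.7  -7.6]
61.0 [-23.6  13.3  -9.5]
```

```bash
python3 -m pendant '[[-1,3.5,-2.2,0],[-5,6.6,-4.6,0],[-10,9.7,-6.8,0],[-15.5,12.5,-8.8,0]]'
python3 arc.py 57 61 65 69 73
```

```text
t: 28.78
eef_pos: [482.6, -68.5, 81.7]
tcp_rot: [-2.521, -0.005, -1.634]
ft_force: [-11.9, -16.1, 11.0]
opening: 0.264
t 28.775 th now 55.3 off [-8.  -4.3] F [-11.9 -16.1  11. ] q [-0.38  0.49  2.43  2.7   0.42 -1.42]
57.0 [-7.2 -5.   3.7]
61.0 [-13.   -2.4   1.8]
65.0 [-19.   -0.1   0.1]
69.0 [-25.2   1.9  -1.3]
73.0 [-31.6   3.6  -2.6]
relative:
57.0 [-2.4  1.3 -0.8]
61.0 [-8.2  3.9 -2.6]
65.0 [-14.2   6.2  -4.3]
69.0 [-20.4   8.2  -5.8]
73.0 [-26.8   9.9  -7. ]
```

```bash
python3 - <<'E'
from h import *
p=vision.read_camera("top"); save(p,"top11.png",(280,140,380,240),6)
g=p["pixels"].astype(int); m=(g[:,:,0]>150)&(g[:,:,1]<70)&(g[:,:,2]<70); m[:160]=0;m[240:]=0;m[:,:280]=0;m[:,380:]=0
c=np.argwhere(m).mean(0)[::-1]; print(c,m.sum()); k=atz(p,[c],115)[0]; print(k)
d=k-[J[0],J[1],0];a=J[2]; k=np.array([d[0]*np.cos(a)+d[1]*np.sin(a),-d[0]*np.sin(a)+d[1]*np.cos(a)]); print("knob jig",k)
s=env.state();R=Ro.from_euler("xyz",s["tcp_rot"]).as_matrix(); 
print("tcp jig",jpos()); G=s["eef_pos"]-R[:,2]*19; print("grasp world",G)
E
```

```text
[334.70967742 215.70967742] 31
[483.5229272  -67.74008774 115.        ]
knob jig [-95.81537435 -70.50683376]
tcp jig [-97.1 -70.6  81.7]
grasp world [471.21228237 -67.06665898  97.15996519]
```

View pics/top11.png

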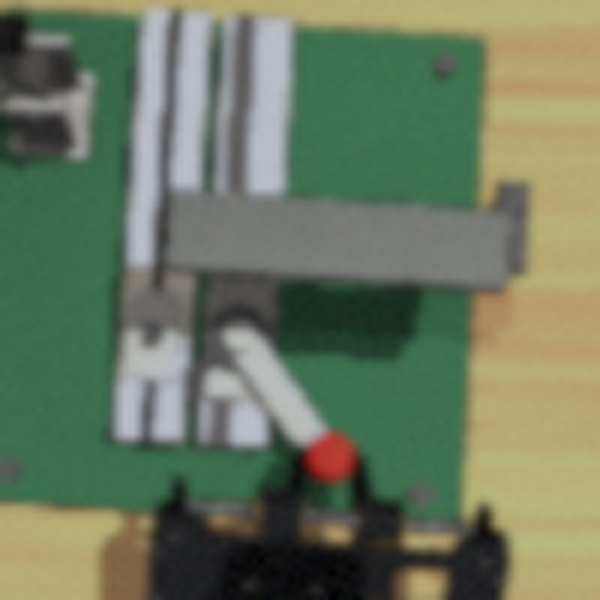

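The top camera puts the knob at jig (-96,-70), about 51° on the modelled arc. So the fingers have slid back some 10 mm on it. I open slightly, re-centre forward, and push the rest with the -y finger, the knob loosely caged.

```bash
python3 -m pendant '[[0,0,0,0],[0,0,0,0]]' 0.62
python3 - <<'E'
from h import *
s=env.state();R=Ro.from_euler("xyz",s["tcp_rot"]).as_matrix()
print(s["opening"],s["ft_force"],jpos())
th=np.radians(51.5)
for d in (51.5,56,60,65,70,75,80,85,90,94):
    th=np.radians(d); k=jw(J,[(-30-85*np.sin(th),-29-85*np.cos(th)+18*min(d,90)/90,97)])[0]
    print(d,(R.T@(k+R[:,2]*19+np.array([0,3,0])-s["eef_pos"])).round(1))
E
```

```text
t: 29.08
eef_pos: [482.3, -68.0, 81.7]
tcp_rot: [-2.521, -0.005, -1.633]
ft_force: [-0.2, -0.4, 0.5]
opening: 0.37
0.36994738460893883 [-0.22230569 -0.38307374  0.47168121] [-97.  -70.8  81.7]
51.5 [-2.1 -9.2  6.8]
56 [-8.3 -5.9  4.3]
60 [-14.1  -3.2   2.4]
65 [-21.5  -0.3   0.3]
70 [-29.3   2.2  -1.5]
75 [-37.3   4.1  -3. ]
80 [-45.5   5.6  -4.1]
85 [-53.9   6.5  -4.8]
90 [-62.3   6.9  -5.1]
94 [-68.2   6.9  -5.1]
```

```bash
python3 -m pendant '[[0,-5,3.5,0],[0,-9.2,6.8,0],[-2,-9.2,6.8,0],[-5,-7.5,5.5,0],[-8.3,-5.9,4.3,0],[-14,-3.2,2.4,0],[-21.5,-0.3,0.3,0],[-29,2.2,-1.5,0]]'
cat > chk.py <<'E'
from h import *
import sys
p=vision.read_camera("top"); save(p,sys.argv[1]+".png",(280,140,380,240),6)
g=p["pixels"].astype(int); m=(g[:,:,0]>150)&(g[:,:,1]<70)&(g[:,:,2]<70); m[:160]=0;m[240:]=0;m[:,:280]=0;m[:,380:]=0
c=np.argwhere(m).mean(0)[::-1]; k=atz(p,[c],115)[0]
d=k-[J[0],J[1],0];a=J[2]; k=np.array([d[0]*np.cos(a)+d[1]*np.sin(a),-d[0]*np.sin(a)+d[1]*np.cos(a)]); print("knob jig",k.round(1))
th=np.radians(np.arange(0,95)); print("angle",np.hypot(-30-85*np.sin(th)-k[0],-29-85*np.cos(th)+18*th*2/np.pi-k[1]).argmin())
s=env.state();R=Ro.from_euler("xyz",s["tcp_rot"]).as_matrix(); print("tcp jig",jpos(),s["ft_force"].round(1),s["joints"].round(2))
for d in (60,65,70,75,80,85,90,94):
    th=np.radians(d); k=jw(J,[(-30-85*np.sin(th),-29-85*np.cos(th)+18*min(d,90)/90,97)])[0]
    print(d,(R.T@(k+R[:,2]*19+np.array([0,3,0])-s["eef_pos"])).round(1))
E
python3 chk.py top12
```

```text
t: 30.08
eef_pos: [480.7, -38.7, 81.4]
tcp_rot: [-2.522, -0.005, -1.634]
ft_force: [-3.0, -5.0, 0.5]
opening: 0.379
knob jig [-109.   -45.7]
angle 69
tcp jig [-100.   -41.    81.4] [-1.3 -1.5 -0.5] [-0.29  0.49  2.45  2.83  0.42 -1.47]
60 [15.7 -6.3  4.4]
65 [ 8.2 -3.4  2.3]
70 [ 0.4 -1.   0.5]
75 [-7.6  1.  -1. ]
80 [-15.8   2.5  -2. ]
85 [-24.1   3.4  -2.8]
90 [-32.5   3.8  -3.1]
94 [-38.4   3.8  -3.1]
```

View pics/top12.png

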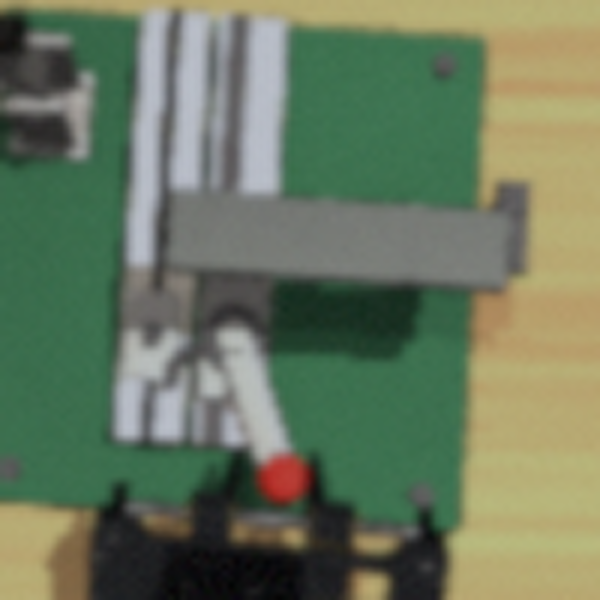

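It works with low force: angle about 69°, knob at crop (284,477). I push to the end stop.

```bash
python3 -m pendant '[[-7.5,1,-1,0],[-12,2,-1.5,0],[-16,2.5,-2,0],[-20,3,-2.5,0],[-24,3.4,-2.8,0],[-29,3.8,-3,0],[-33,3.8,-3,0],[-37,3.8,-3,0]]'
python3 chk.py top13
```

```text
t: 31.12
eef_pos: [477.9, -1.3, 81.5]
tcp_rot: [-2.522, -0.004, -1.636]
ft_force: [-7.4, -42.8, 3.4]
opening: 0.381
knob jig [-114.7   -9.5]
angle 91
tcp jig [-103.8   -4.7   81.5] [ -4.9 -22.8   0.9] [-0.18  0.49  2.46  3.    0.43 -1.53]
60 [ 51.8 -10.3   7.5]
65 [44.3 -7.3  5.4]
70 [36.6 -4.8  3.6]
75 [28.6 -2.8  2.1]
80 [20.4 -1.3  1. ]
85 [12.1 -0.4  0.2]
90 [ 3.7  0.1 -0.1]
94 [-2.2  0.1 -0.1]
```

View pics/top13.png

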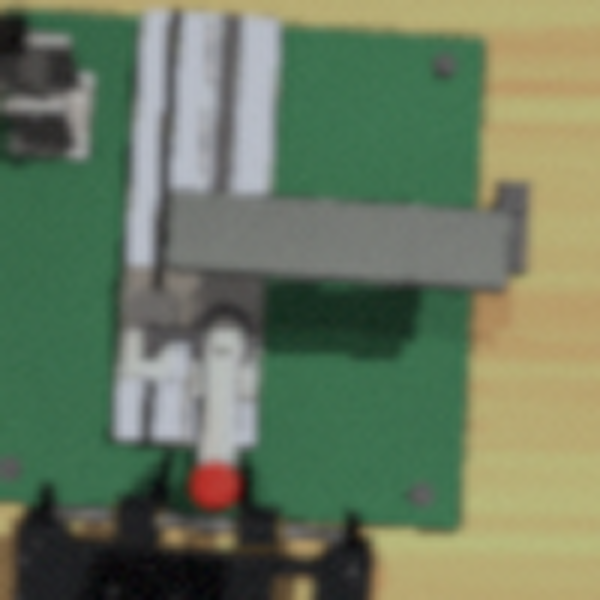

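The gap is closed, the lever points towards the robot, and the force rise shows the end stop. I back the finger off, open and retreat upward.

```bash
python3 -m pendant '[[4,0,0,0],[4,0,0,0],[4,0,0,0]]' 0.5
python3 -m pendant '[[0,-8,-12,0],[0,-20,-28,0],[0,-36,-52,0],[0,-60,-85,0],[0,-80,-115,0],[0,-100,-140,0],[0,-100,-140,0]]'
python3 chk.py top14 | head -3
python3 - <<'E'
from h import *
p=vision.read_camera("scene"); save(p,"scene14.png",(150,80,450,300),2.6)
print(env.state()["ft_force"],env.state()["qvel"].round(3))
E
```

```text
t: 31.55
eef_pos: [477.8, -5.5, 81.5]
tcp_rot: [-2.522, -0.004, -1.638]
ft_force: [-0.2, 0.7, 0.1]
opening: 0.501
t: 32.42
eef_pos: [480.9, 19.2, 185.9]
tcp_rot: [-2.518, 0.066, -1.589]
ft_force: [0.5, 0.2, 0.8]
opening: 0.5
knob jig [nan nan]
angle 0
tcp jig [-101.4   16.5  186.8] [-0.1 -0.4  0.5] [-0.18  0.21  2.34  1.66  0.15 -0.19]
[ 0.26834333 -0.27839947 -0.23994695] [-0.005  0.021  0.017  0.331 -0.006 -0.338]chk.py:5: RuntimeWarning: Mean of empty slice.
  c=np.argwhere(m).mean(0)[::-1]; k=atz(p,[c],115)[0]
  ret = um.true_divide(
```

View pics/scene14.png

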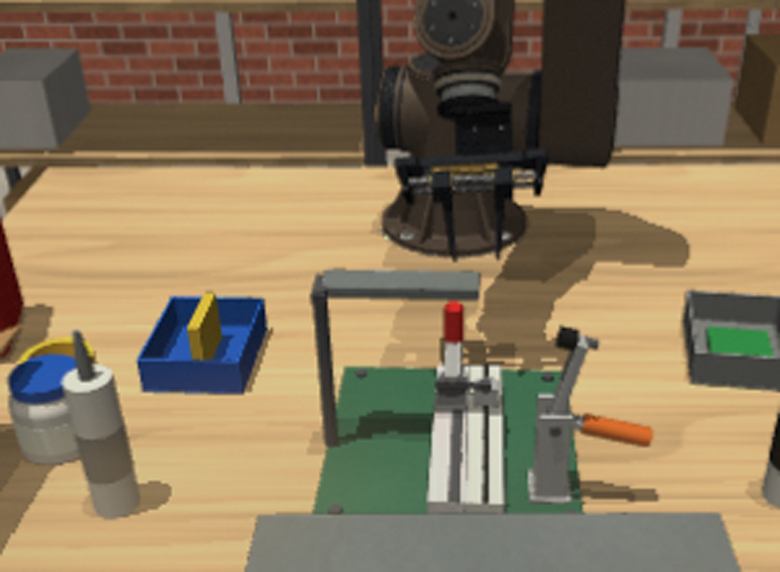

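View pics/top14.png

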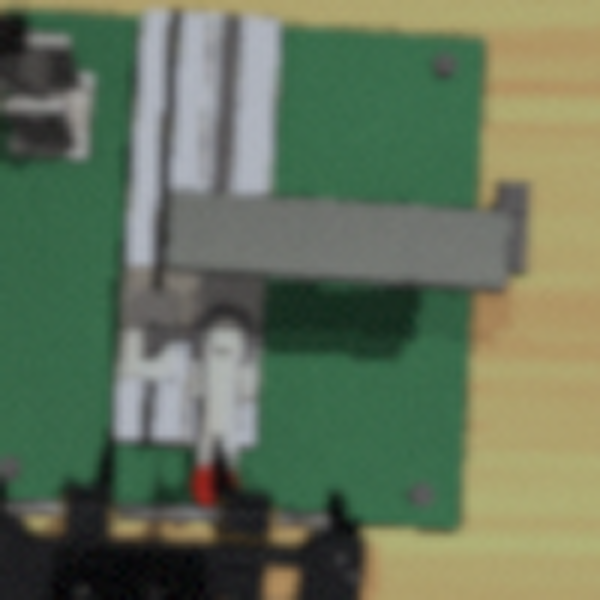

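The hand is clear. I move a little higher to get a full view of the knob for a last check.

```bash
python3 -m pendant '[[0,-5,-10,0],[0,-15,-25,0],[0,-30,-45,0],[0,-45,-65,0],[0,-45,-65,0],[0,-45,-65,0]]'
python3 - <<'E'
from h import *
p=vision.read_camera("scene"); save(p,"scene15.png",(270,160,390,280),5)
def jig(k): d=k-[J[0],J[1],0];a=J[2]; return np.array([d[0]*np.cos(a)+d[1]*np.sin(a),-d[0]*np.sin(a)+d[1]*np.cos(a)]).round(1)
g=p["pixels"].astype(int); m=(g[:,:,0]>90)&(g[:,:,1]<60)&(g[:,:,2]<60); m[:, :300]=0;m[:,350:]=0
c=np.argwhere(m).mean(0)[::-1]; print(c,m.sum(),"knob",jig(atz(p,[c],90)[0]))
t=vision.read_camera("top")
for q in ("packer",):
  for c in (p,t): print(q,[(np.round(np.array(c["R"]).T@(np.array(d["at"])-c["t"]),0).tolist(),round(d["confidence"],2)) for d in vision.find_in(c,q)])
s=env.state(); print(jpos(),s["ft_force"].round(1),s["qvel"].round(3),s["t"])
save(t,"top15.png",(270,130,450,280),4)
E
```

```text
t: 33.28
eef_pos: [479.7, 14.5, 265.4]
tcp_rot: [-2.516, 0.066, -1.587]
ft_force: [0.3, 0.4, 0.0]
opening: 0.499
[319.90374332 150.14438503] 187 knob [-537.3  -39. ]
packer [([424.0, -332.0, 55.0], 0.69)]
packer [([410.0, -326.0, 70.0], 0.51)]
[-102.9   11.3  264.6] [-1.1 -0.5  0.5] [ 0.001 -0.001 -0.003 -0.018  0.001  0.018] 33.475
```

View pics/scene15.png

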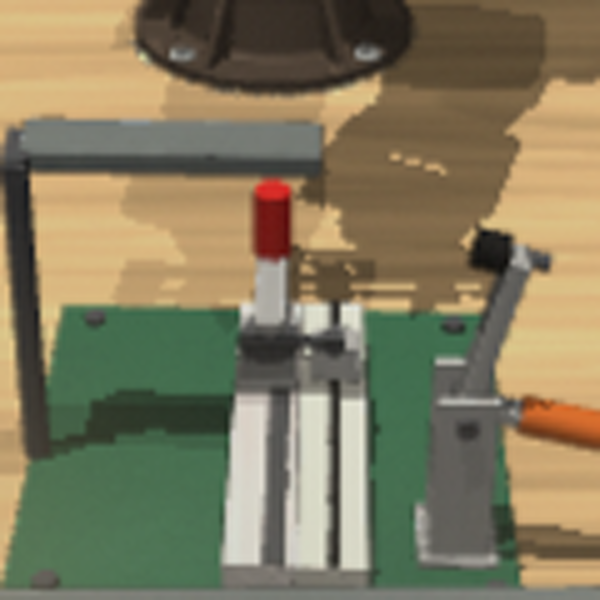

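View pics/top15.png

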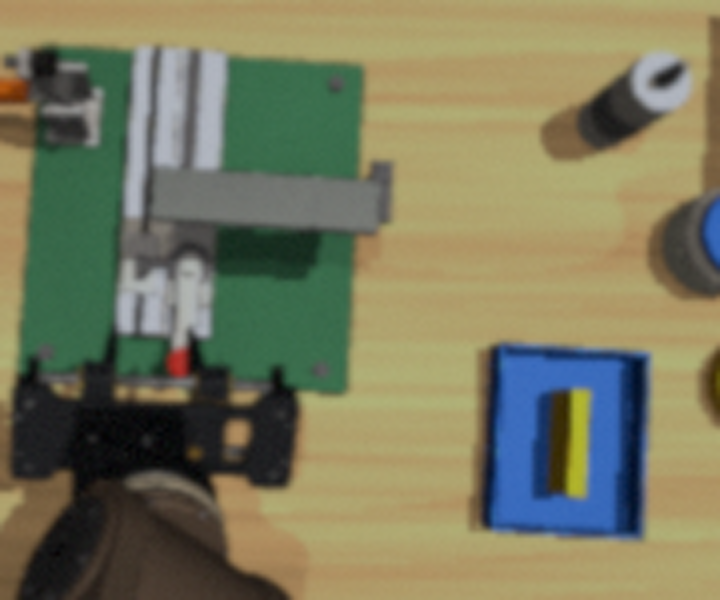

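The sash is tight against the frame, the lever points at the robot (knob at scene crop (272,190)), the clamp is open and the packer is in the tray. One numeric check of the knob before handing in.

```bash
python3 - <<'E'
from h import *
p=vision.read_camera("scene")
g=p["pixels"].astype(int); m=(g[:,:,0]>90)&(g[:,:,1]<60)&(g[:,:,2]<60); m[:, :315]=0;m[:,335:]=0;m[:190]=0;m[220:]=0
vu=np.argwhere(m); c=[vu[:,1].mean(),vu[:,0].mean()]; k=atz(p,[c],90)[0]; d=k-[J[0],J[1],0];a=J[2]
x,y=d[0]*np.cos(a)+d[1]*np.sin(a),-d[0]*np.sin(a)+d[1]*np.cos(a); print(x,y,"expected -115,-11; angle~",90-np.degrees(np.arcsin((-11-y)/85)))
E
```

```text
-110.2537149296024 -10.971940970698558 expected -115,-11; angle~ 90.01891369394593
```

```bash
python3 -c "
from cell import job
print(job.job_done())"
```

```text
the job is handed in; nothing more can be done
None
```

I did all three steps in order and handed the job in at about 33.5 s of the 72 s; it reported no verdict.

- **Clamp:** I pushed the handle over with closed fingers. The last pictures show the arm standing up on the open stop.
- **Packer:** I lifted it straight out of the gap and set it in the middle of the blue tray, where it stands upright and released. The networks placed it at about (424, -332) and (410, -326) mm; the tray centre is near (411, -334).
- **Tilting the hand:** the move rows cannot tilt the hand. I built up about 35° by repeatedly aiming beyond the arm's reach high above the jig.
- **Cam:** I gripped the knob and swung it. About halfway the fingers had slid back some 10 mm on it, with about 34 N of side force. I opened slightly, re-centred, and pushed the rest with the knob loosely caged, up to the end stop (about 43 N).
- **Final cam check:** the scene camera puts the knob at jig (-110, -11), against an expected (-115, -11), which is about 90°. In the pictures the gap is closed. The hand was clear of everything, with about 1 N at the wrist.

**Not confirmed:**
- While tilting, joint 3 read down to 0.047, just under its stated limit of 0.05. I take that to be rounding.
- I never measured lamp contact directly. The hand stayed clear of the lamp in every picture.
- I did not measure the other items at the end. In the last pictures those in view looked undisturbed.

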